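# Clamp a specimen holder with the inner knob of a coaxial pair

## Task

Set the specimen holder with the amber glass flat on the stage deck between the white corner marks, its long side along the metal fence, and let go. Then turn only the small inner knob clockwise, so that the sprung orange jaw pad pushes the holder against the fence and clamps it gently: with about 6 N, the pad pressed roughly 3 mm into its spring and never crushed home. Do not turn the big outer ring under the knob, and leave everything else where it is.

Things in the scene. Friction and masses are not known exactly. Their poses are not given: they have to be found in the camera images.
- stage: low dark grey microscope stage fixed to the bench; origin on the bench, deck x -75 to 75 and y -130 to 120 mm, deck top 30 mm above the bench. From -y to +y along its middle: coaxial knobs (axis vertical, y = -88), blue jaw carriage with orange pad (64 mm along x, up to 14 mm above the deck), the holder's place, the fence. Jaw and pad are not measured
- nest (a point): middle of the holder's place on the deck top, between white corner marks (stage x = 0, y = 53 mm); axes as the stage's. With the holder against the fence the starting gap from holder to pad is 12 to 26 mm, different each time. The pad pushes the holder to the fence, then yields on its spring: 1.8 N per mm, 8 mm travel before it is crushed home
- fence: fixed aluminium bar on the deck, 90 mm long (its x), 14 mm thick, 10 mm high; origin at the bottom middle of the face that the holder is clamped against (at stage y = 75 mm, looking to -y); axes as the stage's
- inner_top (a point): centre of the top face of the inner knob, a fluted aluminium cylinder 24 mm in diameter standing 30 mm above the ring, top 81 mm above the bench; does not turn with the knob. Clockwise from above drives the jaw to the fence, 10 mm per rad; it stays where left. Friction while turning 0.14 N m; with the grip held still, the hand feels some of it, either way, plus 0.010 N m per N of clamping. From first squeeze to 6 N is 0.33 rad
- ring_top (a point): on the same axis, at the flat top face of the outer ring, 51 mm above the bench. The black ring is 60 mm in diameter and 18 mm thick and turns very easily (0.02 N m): fingers resting on it drag it round
- ring_mark (a point): the white mark on the outer ring's top face, 28 mm from the axis; it turns with the ring; its starting angle varies by about 1 rad either way
- amber_holder: the specimen holder to load: silver-white metal block, 70 mm long (its x) by 36 mm wide (its y) by 26 mm high, about 150 g, plain sides, with a slide of amber glass inlaid in its top; origin at the centre of its underside, z up
- green_holder: another specimen holder, not wanted: silver-white metal block, 70 mm long (its x) by 36 mm wide (its y) by 26 mm high, about 150 g, plain sides, with a slide of green glass inlaid in its top; origin at the centre of its underside, z up; may stand in the other's place
- spray_green: green spray bottle, 74 mm diameter, 175 mm high; origin under its base
- spray_teal: teal spray bottle, 74 mm diameter, 175 mm high; origin under its base
- petri_dish: closed petri dish, 90 mm diameter, 14 mm high; origin under its base
- reagent_carton: yellow and red carton, 70 by 120 by 35 mm; origin under its base
- sample_vial: white vial with blue cap, 24 mm diameter, 48 mm high; origin under its base

How it is judged:
By the outcome, as a careful person would: the job done as asked, in the order asked, and still so for the second after the job is handed in, with the robot touching nothing.
It also fails if it takes over 72 s, if anything falls off the work surface, if the arm or the gripper's body presses on something with over 40 N, if the wrist force passes 120 N, or if a joint passes its speed limit or range.

## Robot

A 6-joint arm with a two-finger parallel gripper is mounted at the origin on the work surface. World frame = base frame: x ahead of the robot, y to its left, z up, the work surface at z = 0. Lengths are in mm, angles in rad, forces in N, time in s.
With the tool pointing down it reaches from about 300 to 775 mm from the base axis. Payload 14.6 kg.
Tool frame: the origin (TCP) lies midway between the tips of the shut fingers; the grasp point (between the pads) lies 19 mm behind it; x points along the fingers, z is the direction in which the jaws open and shut, and the axes are right-handed (so a half turn about x gives the same grasp; the last joint's range is limited). The gripper opens to 94 mm and grips with 3 to 60 N. Pads are 16 mm wide; open, the fingers measure 119 mm over their backs; the gripper's body (75 mm by 177 mm) begins 78 mm behind the grasp point.
Start: joints at [1.278, 0.3, 1.521, -0, 1.321, -0.067], TCP at [123.135, 536.029, 205.446] pointing down, gripper open.
Joint ranges: [-3.03, 3.03], [-0.79, 2.21], [0.23, 2.52], [-1.04, 4.18], [0, 3.07], [-2.55, 2.55]. Speed limits (rad/s): [2.22, 2.22, 2.57, 3.14, 3.14, 3.14].

## Interface

Orientations are given as [roll, pitch, yaw] about the fixed x, y, z axes, in that order (R = Rz(yaw) Ry(pitch) Rx(roll)).
In Python, from cell import * gives the robot as it stands.
- The arm moves only by the tool play_rows, never from a script. Its argument "motion" is one flat list of numbers, 7 for each row, row after row: the turn, a rotation vector about the tool's x, y, z in rad, then the shift along the tool's x, y, z in m, then the closure, from -1 (fully open) to 1 (shut), so that 0 is half open. In form: [rx, ry, rz, x, y, z, fingers, rx, ry, rz, x, y, z, fingers, ...]. A call has 1 to 20 rows; each row shifts and turns the pose as measured when the row begins, along the tool's axes as they then stand; what a row does not reach is not made up. A row lasts 1/10 s, in which the tool goes at most 50 mm and 8.59 degrees, less where a joint would pass 70% of its speed; a pose out of reach is approached as far as the arm can. A call with a gripper value outside its range is refused whole. The fingers move at their own pace and stop on an object; "newtons" is the grip in N (left out, the last holds). Time passes only in rows, so rows that do not move let the fingers close. It gives the time, the measured TCP pose, the force and the opening at its end, in the units of the state.
- read_state(): the state, without advancing time (a new reading comes with each control period).
- camera(name): name is "scene" or "side" or "wrist"; returns (picture, depth): 480x640x3 uint8, blue, green, red; 480x640 float32, mm along the optical axis (not along the pixel's ray), 0 where there is no reading.
- camera_params(name): a dict with "fx", "fy", "cx", "cy" (pixels), "T" (4x4, takes a point from camera to world coordinates). Camera axes: x right, y down, z forward; pixel columns grow to the right and rows downward; lengths in mm; the calibration is good to about 2 mm. A picture is of the moment at which its call begins: read the wrist's pose just before it. camera_params takes no time and is no camera call; for the wrist camera it gives the pose at the moment of the call.
- sign_off(): hands the job in, once; it reports no verdict.
Trained networks look in the newest picture that a camera, given by its name, has taken for a name from the list of things; names that differ only in an ending like _2 or _b are one class to them, and where a whole thing is asked for, a point or a joint stands for the part that bears it (a point fixed in the world has none). Each returns a list of dicts, best first, with "conf" (0 to 1); they miss things now and then, are a little off and sometimes report something else, mostly with a low value. They report only what shows in the picture. A call takes as long as a camera call.
- masks_of(camera, name): "region" (480x640 bool, what is visible of it).
- place_of(camera, name): "at" ([x, y, z] in mm, in the coordinates of the camera as it stood for that picture, good to about 4 mm: a listed point, or the origin of a listed thing).
The state is a dict: "clock": time; "joints": joint angles; "qd": joint speeds; "effort": joint torques, N m; "eef_pos": TCP position; "eef_rot": TCP orientation; "wrist_force": force on the tool from outside, world axes, zero at the start; "moment": the same for the moment, N m; "finger_gap": finger opening in mm.
Only numpy, scipy, OpenCV 4.12 (cv2) and the standard library are available. Lean on these libraries where they do the work, as an engineer would, in place of code of your own. Each camera call takes 0.05 s, during which the arm holds its last target.

## Working session

There is one attempt and no reset: what is moved stays moved. The work goes in short steps, Python scripts to look and compute and a tool call to move; the robot and the scene stay as the last step left them, time stands still between calls to the robot, and variables do not carry over. Pictures are saved under pics/ and viewed, and the job is handed in when it is done.

Besides the shell and the picture viewer there is one more tool, called after ">>>" in YAML: its name, and indented under it one key for each argument. play_rows: Moves the arm, as the interface text tells. Its arguments: {"type":"object","properties":{"motion":{"type":"array","items":{"type":"number"}},"newtons":{"type":"number"}},"required":["motion"]}

```bash
ls -la; mkdir -p pics
cat > h.py <<'E'
from cell import *
import numpy as np, cv2
from scipy.spatial.transform import Rotation as R
def shot(cam,name):
    P=camera_params(cam); im,d=camera(cam); cv2.imwrite('pics/%s.png'%name,im); np.savez('pics/%s.npz'%name,im=im,d=d,T=P['T'],K=[P['fx'],P['fy'],P['cx'],P['cy']]); return im,d,P
def w(P,p): 
    T=np.array(P['T']); return T[:3,:3]@np.array(p)+T[:3,3]
def px(P,d,u,v):
    z=d[int(round(v)),int(round(u))]; return w(P,[(u-P['cx'])/P['fx']*z,(v-P['cy'])/P['fy']*z,z])
def proj(P,X):
    T=np.array(P['T']); c=T[:3,:3].T@(np.array(X)-T[:3,3]); return [P['fx']*c[0]/c[2]+P['cx'],P['fy']*c[1]/c[2]+P['cy']]
E
python3 - <<'E'
from h import *
np.set_printoptions(precision=4,suppress=True)
print(read_state())
for c in ['scene','side','wrist']:
    im,d,P=shot(c,c+'0'); print(c,P['T'],P['fx'],P['cx'],P['cy'])
    for n in ['amber_holder','green_holder','nest','inner_top','ring_mark','stage','fence']:
        try:
            for r in place_of(c,n)[:2]: print(c,n,round(r['conf'],2),w(P,r['at']))
        except Exception as e: print(n,e)
E
```

```text
total 12
drwxr-xr-x  3 agent agent 4096 Dec  7 00:34 .
drwxr-xr-x 23 root  root  4096 Dec  7 00:34 ..
drwxr-xr-x  2 agent agent 4096 Dec  7 00:34 pics
{'clock': 0.0, 'joints': array([ 1.2784,  0.3005,  1.5216, -0.    ,  1.3207, -0.0666]), 'qd': array([ 0.0001, -0.0002, -0.0009, -0.0015, -0.0007, -0.0012]), 'effort': array([  0.001 , -53.18  , -35.2747,   0.0709,   0.0243,  -0.0001]), 'eef_pos': array([123.0469, 535.7775, 204.8691]), 'eef_rot': array([ 3.1034,  1.5696, -1.8348]), 'wrist_force': array([-0.1172,  0.4118,  0.5157]), 'moment': array([ 0.0159,  0.0087, -0.0052]), 'finger_gap': 93.90781662729916}
scene [[   0.8803    0.3223   -0.3483  958.8139]
 [   0.4745   -0.6051    0.6393 -789.9282]
 [  -0.0047   -0.728    -0.6856  904.1221]
 [   0.        0.        0.        1.    ]] 554.9587095989683 317.0676346081895 239.90551618120722
scene amber_holder 0.62 [449.6716 185.0544   1.4025]
scene green_holder 0.73 [ 435.6564 -399.7311   -0.5914]
scene green_holder 0.72 [588.1365 247.8663  -1.3231]
scene nest 0.98 [525.4575  10.4011  31.0878]
scene inner_top 0.86 [ 524.4057 -130.252    8
[... 444 characters left out ...]
   0.        0.        1.    ]] 479.96767061614213 319.1095576200465 244.29662450342647
side amber_holder 0.69 [451.7746 188.8423   0.7386]
side amber_holder 0.42 [ 531.4879 -125.2498   76.9234]
side green_holder 0.68 [587.8856 251.6539  -2.8188]
side nest 0.68 [532.1103  13.196   33.3426]
side inner_top 0.72 [ 532.2328 -126.4275   79.6193]
side ring_mark 0.7 [ 498.6531 -142.4513   49.104 ]
side stage 0.73 [531.7546 -41.4144  -0.5057]
side fence 0.44 [532.5047  35.3506  29.1097]
wrist [[  0.2235   0.9373   0.2675  45.2036]
 [  0.9747  -0.2151  -0.0608 554.0847]
 [  0.0006   0.2743  -0.9616 383.7467]
 [  0.       0.       0.       1.    ]] 430.088488009793 324.32628937137775 242.5392002127065
```

View pics/scene0.png

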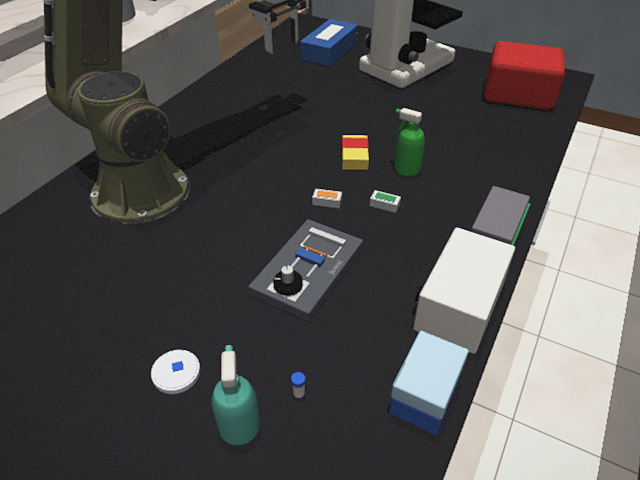

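View pics/side0.png

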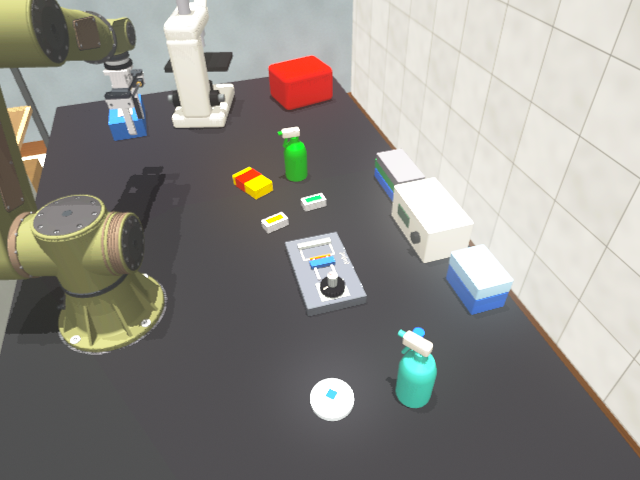

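View pics/wrist0.png

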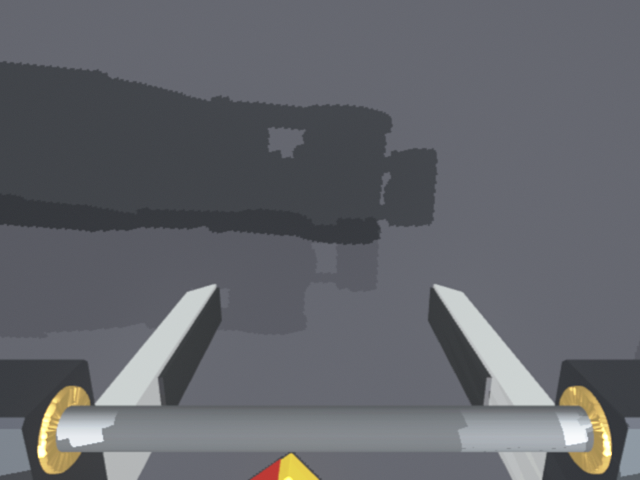

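The scene picture shows the amber holder at about (327,197), the green one at (385,200) and the stage at about (307,265). In the side picture amber is at (275,222). I'll measure poses from masks and depth.

```bash
cat >> h.py <<'E'
def cloud(P,d,m):
    v,u=np.nonzero(m&(d>0)); z=d[v,u]; c=np.stack([(u-P['cx'])/P['fx']*z,(v-P['cy'])/P['fy']*z,z]); T=np.array(P['T']); return (T[:3,:3]@c).T+T[:3,3]
def rect(Q):
    (c,s,a)=cv2.minAreaRect(Q[:,:2].astype(np.float32)); 
    if s[0]<s[1]: s=(s[1],s[0]); a+=90
    a=(a+90)%180-90
    return np.round(c,1),np.round(s,1),round(a,2)
E
python3 - <<'E'
from h import *
np.set_printoptions(precision=1,suppress=True)
for c in ['scene','side']:
    im,d,P=shot(c,c+'1')
    for n in ['amber_holder','green_holder','stage','fence','reagent_carton']:
        for r in masks_of(c,n)[:2]:
            Q=cloud(P,d,r['region']); v,u=np.nonzero(r['region'])
            zt=np.percentile(Q[:,2],95); T=Q[Q[:,2]>zt-6]
            print(c,n,round(r['conf'],2),'px',u.mean(),v.mean(),len(Q),'ztop',zt,rect(T), T.mean(0))
E
```

```text
scene amber_holder 0.61 px 327.325327510917 197.6703056768559 455 ztop 29.641270222401054 (array([455.9, 188.5]), array([69.7, 38.5]), 18.34) [456.8 187.7  27.2]
scene amber_holder 0.31 px 385.3263157894737 200.5221052631579 474 ztop 29.57744245602974 (array([591.1, 248.5]), array([70.5, 42.2]), 3.74) [591.2 246.3  27.2]
scene green_holder 0.75 px 384.80525164113783 200.83807439824946 456 ztop 29.68229154432666 (array([591.7, 246.6]), array([69.5, 38.5]), 3.74) [590.8 244.9  27.3]
scene green_holder 0.32 px 234.93604093380236 402.81739686600577 3114 ztop 174.88247441021662 (array([ 596.9, -417.2]), array([68.7, 20.7]), -54.69) [ 600.2 -421.5  173.9]
scene stage 0.94 px 306.2537431048069 268.79700551615446 6324 ztop 52.03821128256783 (array([529.7, -93.7]), array([131.8,  62.1]), 88.03) [ 532.  -128.6   57.8]
scene fence 0.6 px 327.82142857142856 236.03174603174602 251 ztop 42.88856076171834 (array([533.5,  40.8]), array([88.5, 19.2]), -1.52) [535.2  40.5  40.3]
scene reagent_carton 0.65 px 355.55278766310795 151.564650059312 841 ztop 38.50829084950715 (array([432.2, 402.8]), array([1
[... 477 characters left out ...]
array([129.7,  62.3]), 89.03) [ 527.2 -131.7   56.8]
side stage 0.17 px 332.62566844919786 287.4598930481283 373 ztop 53.9004661955852 (array([ 527.2, -132.8]), array([58.9, 55.2]), -16.62) [ 526.7 -136.    51.1]
side fence 0.76 px 313.30392156862746 243.80392156862746 202 ztop 41.975199974132444 (array([533.6,  38.8]), array([89.7, 18.8]), -1.95) [531.4  39.   39.3]
side fence 0.44 px 324.79756367663344 274.11517165005534 4496 ztop 50.996520160956464 (array([529.4, -96.2]), array([129.7,  62.3]), 89.03) [ 527.2 -132.2   56.8]
side reagent_carton 0.81 px 252.74770039421813 182.90275952693824 756 ztop 37.29125697707164 (array([432.8, 398.9]), array([124.3,  74.4]), -62.89) [432.2 397.4  34.6]
```

```bash
cat >> h.py <<'E'
def Rd(yaw,):  # tool x down, tool z along world yaw
    z=np.array([np.cos(yaw),np.sin(yaw),0]); x=np.array([0,0,-1.]); return np.stack([x,np.cross(z,x),z],1)
def cur():
    s=read_state(); return s,R.from_euler('xyz',s['eef_rot']).as_matrix(),s['eef_pos']
def plan(p,yaw,n,grip,nr=None):
    s,Rc,pc=cur(); T=Rd(yaw); rv=R.from_matrix(Rc.T@T).as_rotvec(); nr=nr or n
    Rk=Rc; out=[]
    for k in range(n):
        q=(np.array(p)-pc)/n; dr=rv/nr if k<nr else rv*0
        out.append([round(float(x),4) for x in list(dr)+list(Rk.T@q/1000)]+[grip]); Rk=Rk@R.from_rotvec(dr).as_matrix()
    print('err',np.round(np.array(p)-pc,1),'rv',np.round(rv,4)); 
    for r in out: print(', '.join('%g'%x for x in r)+',')
def st():
    s,Rc,pc=cur(); print('t',round(s['clock'],2),'pos',np.round(pc,1),'yaw',round(float(np.arctan2(Rc[1,2],Rc[0,2])),4),'tilt',np.round(Rc[:,0],3),'q',np.round(s['joints'],3),'F',np.round(s['wrist_force'],2),'M',np.round(s['moment'],3),'gap',round(s['finger_gap'],1))
E
python3 - <<'E'
from h import *
plan([456.5,187.7,200],0.31,12,-1,8)
E
```

```text
err [ 333.4 -348.3   -5.4] rv [ 1.035 -0.    -0.   ]
0.1294, -0, -0, 0.0005, -0.0336, -0.0221, -1,
0.1294, -0, -0, 0.0005, -0.0361, -0.0176, -1,
0.1294, -0, -0, 0.0005, -0.0381, -0.0127, -1,
0.1294, -0, -0, 0.0005, -0.0394, -0.0077, -1,
0.1294, -0, -0, 0.0005, -0.0401, -0.0026, -1,
0.1294, -0, -0, 0.0005, -0.0401, 0.0026, -1,
0.1294, -0, -0, 0.0005, -0.0394, 0.0078, -1,
0.1294, -0, -0, 0.0005, -0.0381, 0.0128, -1,
0, -0, -0, 0.0005, -0.0361, 0.0176, -1,
0, -0, -0, 0.0005, -0.0361, 0.0176, -1,
0, -0, -0, 0.0005, -0.0361, 0.0176, -1,
0, -0, -0, 0.0005, -0.0361, 0.0176, -1,
```

>>> play_rows:
  motion: [0.13,0,0,0,-0.0336,-0.0221,-1,0.13,0,0,0,-0.036,-0.0176,-1,0.13,0,0,0,-0.038,-0.0127,-1,0.13,0,0,0,-0.0394,-0.0077,-1,0.13,0,0,0,-0.04,-0.0026,-1,0.13,0,0,0,-0.04,0.0026,-1,0.13,0,0,0,-0.0394,0.0078,-1,0.13,0,0,0,-0.038,0.0128,-1,0,0,0,0,-0.036,0.0176,-1,0,0,0,0,-0.036,0.0176,-1,0,0,0,0,-0.036,0.0176,-1,0,0,0,0,-0.036,0.0176,-1,0,0,0,0,0,0,-1]

```text
clock: 3.1
eef_pos: [457.8, 165.5, 206.1]
eef_rot: [0.224, 1.567, 0.487]
wrist_force: [-0.3, 0.5, -0.3]
finger_gap: 93.7
```

Run:
```python
from h import *
np.set_printoptions(precision=1,suppress=True)
st()
im,d,P=shot('wrist','wrist1')
for n in ['amber_holder','green_holder']:
    for r in masks_of('wrist',n)[:2]:
        Q=cloud(P,d,r['region']); v,u=np.nonzero(r['region'])
        zt=np.percentile(Q[:,2],90); T=Q[abs(Q[:,2]-zt)<5]
        print(n,round(r['conf'],2),'px',u.mean(),v.mean(),len(Q),'ztop',zt,rect(T), T.mean(0))
    for r in place_of('wrist',n)[:2]: print(n,round(r['conf'],2),w(P,r['at']))
```

```text
t 3.1 pos [457.8 165.5 206.1] yaw 0.2636 tilt [ 0.  0. -1.] q [0.3 0.2 1.7 0.  1.3 0. ] F [-0.2  0.5 -0.3] M [-0.   0.1 -0. ] gap 93.7
amber_holder 0.63 px 327.2156123822342 186.7515477792732 3704 ztop 26.86076357663988 (array([454.2, 190.3]), array([69.3, 36.4]), 16.56) [454.2 191.1  25.7]
amber_holder 0.95 [458.2 187.4   1.3]
green_holder 0.84 px 498.352694018784 161.914483440435 4032 ztop 27.079757022979116 (array([589. , 248.7]), array([70.4, 36.1]), 5.52) [587.8 248.9  25.9]
green_holder 0.78 [584.6 248.7  -0.6]
```

View pics/wrist1.png

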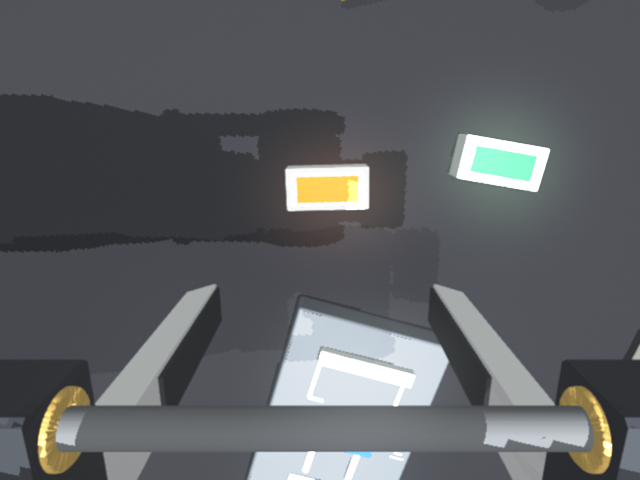

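The wrist picture shows the amber holder at (327,187), seen whole between the fingers, with the green one at (498,162) and the stage below. The three measurements agree on (455,190) and a yaw of about 0.295.

Run:
```python
from h import *
plan([455.3,189.8,60],0.295,6,-1,6)
```

```text
err [   0.2   20.5 -146.3] rv [-0.0263  0.0034 -0.0014]
-0.0044, 0.0006, -0.0002, 0.0244, 0.0033, 0.0009, -1,
-0.0044, 0.0006, -0.0002, 0.0244, 0.0033, 0.0009, -1,
-0.0044, 0.0006, -0.0002, 0.0244, 0.0033, 0.0009, -1,
-0.0044, 0.0006, -0.0002, 0.0244, 0.0033, 0.0009, -1,
-0.0044, 0.0006, -0.0002, 0.0244, 0.0033, 0.001, -1,
-0.0044, 0.0006, -0.0002, 0.0244, 0.0033, 0.001, -1,
```

>>> play_rows:
  motion: [-0.0044,0.0006,0,0.0244,0.0033,0.0009,-1,-0.0044,0.0006,0,0.0244,0.0033,0.0009,-1,-0.0044,0.0006,0,0.0244,0.0033,0.0009,-1,-0.0044,0.0006,0,0.0244,0.0033,0.0009,-1,-0.0044,0.0006,0,0.0244,0.0033,0.0009,-1,-0.0044,0.0006,0,0.0244,0.0033,0.0009,-1,0,0,0,0,0,0,-1,0,0,0,0,0,0,-1]

```text
clock: 4.15
eef_pos: [451.4, 198.9, 58.0]
eef_rot: [0.336, 1.566, 0.645]
wrist_force: [0.8, -0.3, 0.7]
finger_gap: 93.9
```

Run:
```python
from h import *
np.set_printoptions(precision=4,suppress=True)
st(); plan([455.3,189.8,5],0.295,4,-1,4)
im,d,P=shot('wrist','wrist2')
r=masks_of('wrist','amber_holder')
for r in r[:2]:
    Q=cloud(P,d,r['region']);zt=np.percentile(Q[:,2],90); T=Q[abs(Q[:,2]-zt)<5]
    print(round(r['conf'],2),zt,rect(T), T.mean(0))
```

```text
t 4.15 pos [451.4 198.9  58. ] yaw 0.3094 tilt [ 0.004  0.003 -1.   ] q [0.34  0.355 1.827 0.002 0.955 0.029] F [ 0.84 -0.33  0.68] M [-0.093  0.051  0.015] gap 93.9
err [  3.9  -9.1 -53. ] rv [ 0.0144  0.0049 -0.0017]
0.0036, 0.0012, -0.0004, 0.0132, -0.0025, 0.0002, -1,
0.0036, 0.0012, -0.0004, 0.0132, -0.0025, 0.0002, -1,
0.0036, 0.0012, -0.0004, 0.0132, -0.0025, 0.0002, -1,
0.0036, 0.0012, -0.0004, 0.0132, -0.0025, 0.0002, -1,
0.93 26.716454243793333 (array([454.2, 190.6]), array([70.4, 36.7]), 16.08) [453.8031 191.8319  25.6643]
```

View pics/wrist2.png

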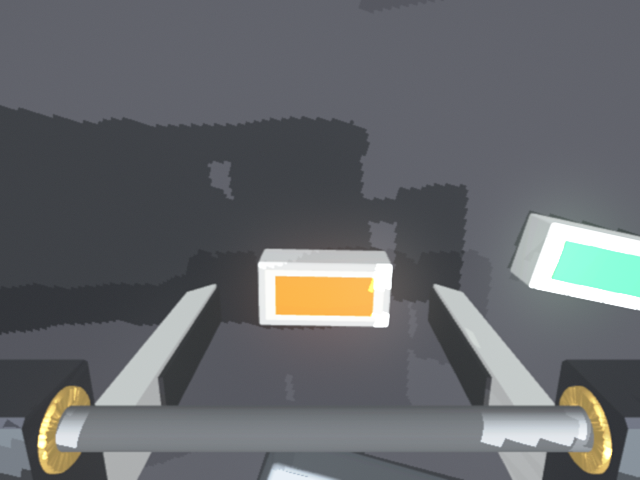

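>>> play_rows:
  motion: [0.004,0.002,0,0,-0.0045,0,-1,0.004,0.002,0,0,-0.0045,0.0005,-1,0,0,0,0.013,0,0,-1,0,0,0,0.013,0,0,-1,0,0,0,0.013,0,0,-1,0,0,0,0.01,0,0,-1,0,0,0,0,0,0,-1,0,0,0,0,0,0,-1]

```text
clock: 5.05
eef_pos: [456.3, 189.2, 7.0]
eef_rot: [0.372, 1.566, 0.671]
wrist_force: [0.2, -0.3, 0.5]
finger_gap: 94.4
```

Run:
```python
from h import *
np.set_printoptions(precision=4,suppress=True)
st(); plan([454.4,190.3,5],0.30,1,-1,1)
```

```text
t 5.05 pos [456.3 189.2   7. ] yaw 0.2988 tilt [ 0.004  0.003 -1.   ] q [0.318 0.445 1.848 0.002 0.844 0.018] F [ 0.18 -0.29  0.5 ] M [-0.049  0.137 -0.065] gap 94.4
err [-1.9  1.1 -2. ] rv [-0.0012  0.0046 -0.0018]
-0.0012, 0.0046, -0.0018, 0.002, 0.0016, -0.0015, -1,
```

Aligned. Nudging the last bit and closing on the holder.

>>> play_rows:
  motion: [0,0.004,-0.002,0.002,0.0014,-0.0014,-1,0,0,0,0,0,0,-0.3,0,0,0,0,0,0,0,0,0,0,0,0,0,0.2,0,0,0,0,0,0,0.2,0,0,0,0,0,0,0.2,0,0,0,0,0,0,0.2,0,0,0,0,0,0,0.2]
  newtons: 25

```text
clock: 5.85
eef_pos: [454.9, 190.5, 6.0]
eef_rot: [-0.127, 1.569, 0.172]
wrist_force: [-0.1, -0.1, -1.0]
finger_gap: 69.8
```

Run:
```python
from h import *
st()
```

```text
t 5.85 pos [454.9 190.5   6. ] yaw 0.299 tilt [ 0.002  0.    -1.   ] q [ 0.323  0.447  1.848 -0.     0.844  0.024] F [-0.13 -0.07 -1.01] M [-0.042  0.037  0.002] gap 69.8
```

>>> play_rows:
  motion: [0,0,0,-0.03,0,0,0.2,0,0,0,-0.04,0,0,0.2,0,0,0,-0.04,0,0,0.2,0,0,0,-0.03,0,0,0.2,0,0,0,0,0,0,0.2]

```text
clock: 6.35
eef_pos: [453.7, 190.1, 150.1]
eef_rot: [-2.863, 1.569, -2.564]
wrist_force: [1.1, -0.8, -1.8]
finger_gap: 69.9
```

Run:
```python
from h import *
st(); plan([530,100,150],-0.03,5,0.2,5)
```

```text
t 6.35 pos [453.7 190.1 150.1] yaw 0.2989 tilt [-0.001 -0.001 -1.   ] q [ 0.323  0.227  1.748 -0.     1.168  0.024] F [ 1.15 -0.78 -1.82] M [-0.058  0.052  0.009] gap 69.9
err [ 76.3 -90.1  -0.1] rv [ 0.3289 -0.0013  0.0006]
0.0658, -0.0003, 0.0001, 0, -0.0217, 0.0093, 0.2,
0.0658, -0.0003, 0.0001, 0, -0.0211, 0.0107, 0.2,
0.0658, -0.0003, 0.0001, 0, -0.0203, 0.012, 0.2,
0.0658, -0.0003, 0.0001, 0, -0.0195, 0.0134, 0.2,
0.0658, -0.0003, 0.0001, 0, -0.0186, 0.0146, 0.2,
```

>>> play_rows:
  motion: [0.066,0,0,0,-0.0217,0.0093,0.2,0.066,0,0,0,-0.0211,0.0107,0.2,0.066,0,0,0,-0.0203,0.012,0.2,0.06,0,0,0,-0.018,0.0125,0.2,0.055,0,0,0,-0.015,0.012,0.2,0,0,0,0,0,0,0.2,0,0,0,0,0,0,0.2,0,0,0,0,0,0,0.2]

```text
clock: 7.15
eef_pos: [525.8, 102.0, 144.0]
eef_rot: [-2.962, 1.563, -2.985]
wrist_force: [0.2, -0.4, -0.8]
finger_gap: 70.2
```

Run:
```python
from h import *
np.set_printoptions(precision=2,suppress=True)
st()
for c in ['scene','side','wrist']:
    im,d,P=shot(c,c+'3')
    for n in ['nest','inner_top','ring_top','ring_mark','fence']:
        for r in place_of(c,n)[:1]: print(c,n,round(r['conf'],2),w(P,r['at']))
```

```text
t 7.15 pos [525.8 102.  144. ] yaw -0.023 tilt [-0.01 -0.   -1.  ] q [ 0.12  0.33  1.63 -0.    1.19  0.15] F [ 0.19 -0.38 -0.76] M [-0.05  0.07  0.01] gap 70.2
scene nest 0.75 [528.81   9.87  31.23]
scene inner_top 0.62 [ 525.22 -128.4    79.87]
scene ring_top 0.81 [ 524.17 -128.87   48.76]
scene ring_mark 0.93 [ 498.79 -138.69   48.56]
scene fence 0.61 [530.72  35.25  36.12]
side nest 0.63 [530.91  13.74  32.81]
side inner_top 0.88 [ 530.9  -126.28   78.93]
side ring_top 0.73 [ 524.04 -128.2    49.84]
side ring_mark 0.78 [ 499.51 -140.67   54.08]
side fence 0.71 [532.76  35.04  30.79]
wrist nest 0.74 [531.76  16.52  31.53]
```

View pics/wrist3.png

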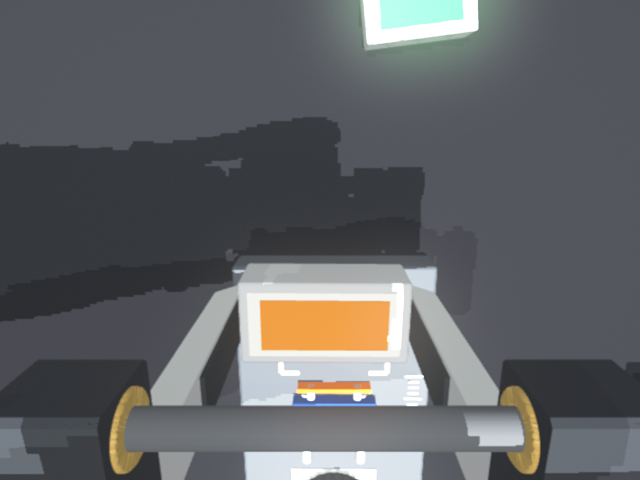

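The wrist picture shows the held amber holder at (325,325), hiding the fence. I'll step toward -y so that the fence and marks come into view above it.

>>> play_rows:
  motion: [0,0,0,-0.01,-0.035,0,0.2,0,0.008,0,-0.01,-0.035,0.001,0.2,0,0,0,-0.01,-0.035,0.001,0.2,0,0,0,-0.01,-0.025,0.001,0.2,0,0,0,0,0,0,0.2,0,0,0,0,0,0,0.2,0,0,0,0,0,0,0.2,0,0,0,0,0,0,0.2,0,0,0,0,0,0,0.2]

```text
clock: 8.95
eef_pos: [526.0, -30.1, 184.7]
eef_rot: [-3.082, 1.554, -3.103]
wrist_force: [0.4, 0.2, -1.0]
finger_gap: 69.5
```

Run:
```python
from h import *
np.set_printoptions(precision=2,suppress=True)
st()
im,d,P=shot('wrist','wrist4')
st()
for n in ['nest','inner_top','fence']:
    for r in place_of('wrist',n)[:1]: print(n,round(r['conf'],2),w(P,r['at']))
for r in masks_of('wrist','fence')[:2]:
    Q=cloud(P,d,r['region']);zt=np.percentile(Q[:,2],90); T=Q[abs(Q[:,2]-zt)<4]
    print(round(r['conf'],2),zt,rect(T), T.mean(0))
```

```text
t 8.95 pos [526.  -30.1 184.7] yaw -0.0206 tilt [-0.02 -0.   -1.  ] q [-0.12  0.28  1.6  -0.    1.28 -0.1 ] F [ 0.36  0.19 -1.05] M [-0.08  0.05  0.05] gap 69.5
t 9.0 pos [526.  -30.1 184.6] yaw -0.0206 tilt [-0.02 -0.   -1.  ] q [-0.12  0.28  1.6  -0.    1.28 -0.1 ] F [-0.06  0.55 -1.36] M [-0.11  0.05  0.02] gap 69.7
inner_top 0.59 [ 499.48 -140.62   50.49]
fence 0.6 [532.88  34.14  28.47]
0.8 39.962020950599666 (array([531.5,  41.7]), array([89.9, 13.5]), -1.16) [532.15  42.01  39.03]
```

View pics/wrist4.png

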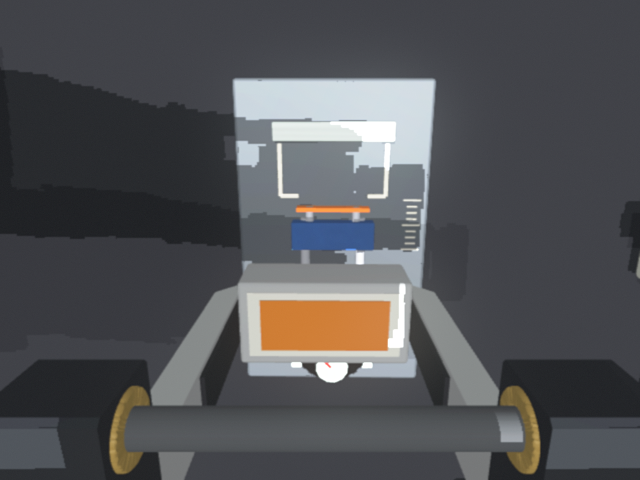

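Run:
```python
from h import *
im=cv2.imread('pics/wrist4.png')
cv2.imwrite('pics/c4.png',cv2.resize(im[70:270,225:440],None,fx=3.5,fy=3,interpolation=cv2.INTER_NEAREST))
```

```text
(no output)
```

View pics/c4.png

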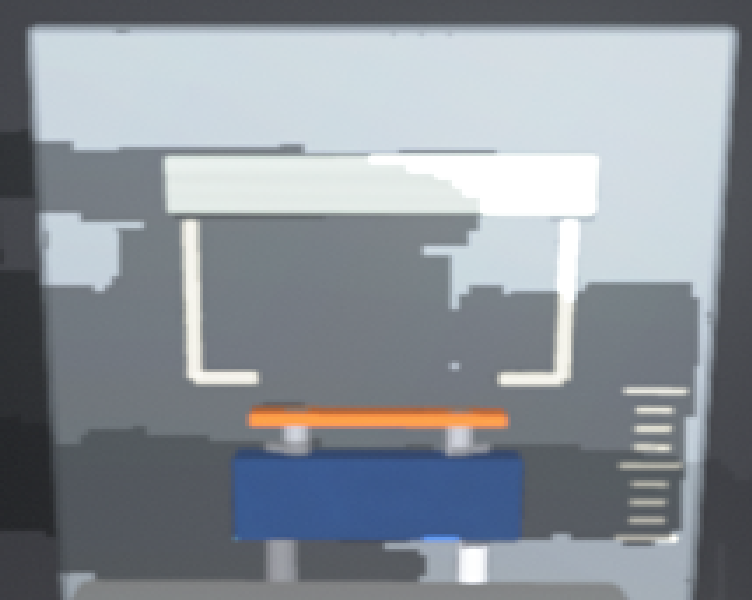

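```bash
cat >> h.py <<'E'
class N(dict): pass
def load(name):
    f=np.load('pics/%s.npz'%name); k=f['K']; return f['im'],f['d'],dict(T=f['T'],fx=k[0],fy=k[1],cx=k[2],cy=k[3])
def onz(P,u,v,z):
    T=np.array(P['T']); r=T[:3,:3]@np.array([(u-P['cx'])/P['fx'],(v-P['cy'])/P['fy'],1]); return T[:3,3]+r*(z-T[2,3])/r[2]
E
python3 - <<'E'
from h import *
np.set_printoptions(precision=2,suppress=True)
im,d,P=load('wrist4'); print(P['T'])
g=lambda x,y,z: onz(P,225+x/3.5-.5,70+y/3-.5,z)
for n,x,y,z in [('fTL',165,155,40),('fTR',598,155,40),('fBL',165,214,40),('fBR',598,214,40),('dL',30,28,30),('dR',737,28,30),('mL',190,380,30),('mR',568,380,30),('mLin',200,372,30),('mLout',183,384,30),('mRout',578,384,30),('padTL',249,410,44),('padTR',508,410,44),('padBL',249,426,44),('blueL',232,450,44),('blueR',524,450,44)]: print(n,g(x,y,z))
# depth checks
for x,y in [(380,185),(300,300),(380,418),(380,500)]:
    print(px(P,d,225+x/3.5,70+y/3))
E
```

```text
[[  1.    -0.02  -0.02 530.35]
 [ -0.02  -0.96  -0.27  49.82]
 [ -0.02   0.27  -0.96 362.86]
 [  0.     0.     0.     1.  ]]
fTL [487.13  49.96  40.  ]
fTR [576.45  48.15  40.  ]
fBL [486.38  36.1   40.  ]
fBR [576.8   34.34  40.  ]
dL [459.24  80.18  30.  ]
dR [605.8   77.02  30.  ]
mL [488.35  -6.56  30.  ]
mR [572.62  -8.03  30.  ]
mLin [490.68  -4.5   30.  ]
mLout [486.73  -7.58  30.  ]
mRout [574.86  -9.12  30.  ]
padTL [502.46 -12.    44.  ]
padTR [558.14 -12.96  44.  ]
padBL [502.31 -16.1   44.  ]
blueL [498.37 -22.23  44.  ]
blueR [561.68 -23.28  44.  ]
[531.84  41.68  39.1 ]
[513.81  13.05  27.91]
[531.01 -15.66  40.33]
[530.7  -36.78  42.09]
```

>>> play_rows:
  motion: [0,-0.003,0,0.021,0.0076,0.001,0.2,0,-0.003,0,0.021,0.0076,0.001,0.2,0,-0.003,0,0.021,0.0076,0.001,0.2,0,-0.003,0,0.021,0.0076,0.001,0.2,0,-0.003,0,0.018,0.0065,0.001,0.2,0,-0.003,0,0.01,0.004,0.0005,0.2,0,0,0,0,0,0,0.2,0,0,0,0,0,0,0.2,0,0,0,0,0,0,0.2]

```text
clock: 10.1
eef_pos: [533.0, 11.0, 71.1]
eef_rot: [-0.271, 1.564, -0.293]
wrist_force: [0.3, -0.0, -2.2]
finger_gap: 69.7
```

Run:
```python
from h import *
np.set_printoptions(precision=3,suppress=True)
st(); plan([531.5,14.4,40],-0.0205,2,0.2,2)
```

```text
t 10.1 pos [533.   11.   71.1] yaw -0.0217 tilt [ 0.006 -0.002 -1.   ] q [-0.047  0.412  1.708 -0.002  1.016 -0.025] F [ 0.3  -0.04 -2.17] M [-0.034  0.048  0.009] gap 69.7
err [ -1.5   3.4 -31.1] rv [-0.001  0.006  0.002]
-0.0006, 0.0031, 0.0009, 0.0155, 0.0017, -0.0009, 0.2,
-0.0006, 0.0031, 0.0009, 0.0155, 0.0017, -0.0008, 0.2,
```

>>> play_rows:
  motion: [0,0.003,0.001,0.01,0.0017,-0.001,0.2,0,0.003,0.001,0.01,0.0017,-0.0005,0.2,0,0,0,0.008,0,0,0.2,0,0,0,0,0,0,0.2,0,0,0,0,0,0,0.2]

```text
clock: 10.6
eef_pos: [532.2, 14.1, 41.8]
eef_rot: [0.209, 1.569, 0.186]
wrist_force: [-0.4, 0.2, -1.4]
finger_gap: 69.7
```

Run:
```python
from h import *
np.set_printoptions(precision=3,suppress=True)
st(); plan([531.5,14.4,36.5],-0.0205,1,0.2,1)
im,d,P=shot('wrist','wrist5')
```

```text
t 10.6 pos [532.2  14.1  41.8] yaw -0.0224 tilt [ 0.002  0.    -1.   ] q [-0.042  0.457  1.723  0.     0.96  -0.02 ] F [-0.35  0.23 -1.44] M [-0.11   0.071  0.001] gap 69.7
err [-0.7  0.3 -5.3] rv [-0.002  0.002 -0.   ]
-0.0019, 0.0016, -0.0003, 0.0053, 0.0003, -0.0007, 0.2,
```

View pics/wrist5.png

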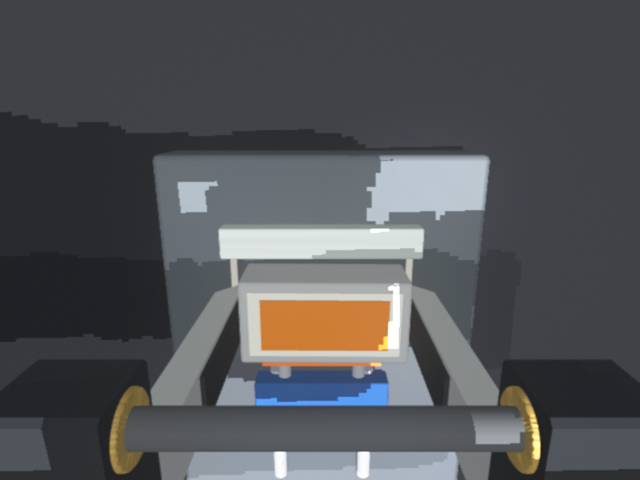

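Run:
```python
from h import *
np.set_printoptions(precision=2,suppress=True)
im,d,P=load('wrist5')
print('fence front',[onz(P,u,258,40) for u in (220,423)],'holder far bottom',[onz(P,u,265,36) for u in (245,406)])
print('fence back',[onz(P,u,227,40) for u in (220,423)])
for v in range(250,300,4): print(v,im[v,325],px(P,d,325,v))
```

```text
fence front [array([486.76,  36.9 ,  40.  ]), array([576.01,  34.85,  40.  ])] holder far bottom [array([496.71,  32.06,  36.  ]), array([569.41,  30.39,  36.  ])]
fence back [array([487.99,  50.89,  40.  ]), array([575.44,  48.9 ,  40.  ])]
250 [216 221 211] [532.97  39.52  40.02]
254 [185 189 180] [532.93  37.05  37.98]
258 [155 157 151] [532.89  35.68  39.52]
262 [97 95 89] [532.82  30.49  29.5 ]
266 [134 133 131] [532.81  32.35  40.67]
270 [136 136 133] [532.78  31.86  44.54]
274 [136 135 133] [532.77  32.32  50.84]
278 [134 134 134] [532.74  31.95  54.63]
282 [141 140 137] [532.72  32.39  60.29]
286 [172 173 170] [532.69  30.93  60.89]
290 [173 173 171] [532.65  28.95  60.2 ]
294 [201 208 209] [532.62  27.37  60.54]
298 [208 214 214] [532.58  25.85  61.  ]
```

>>> play_rows:
  motion: [-0.001,0.0016,0,0.004,0.0013,-0.001,0.2,0,0,0,0.001,0,0,0.2,0,0,0,0,0,0,0.2,0,0,0,0,0,0,0.2]

```text
clock: 11.05
eef_pos: [531.4, 15.6, 36.9]
eef_rot: [0.421, 1.57, 0.399]
wrist_force: [0.6, -0.5, -1.6]
finger_gap: 69.5
```

Run:
```python
from h import *
np.set_printoptions(precision=3,suppress=True)
st(); plan([531.5,16,36],-0.0205,1,0.2,1)
```

```text
t 11.05 pos [531.4  15.6  36.9] yaw -0.0213 tilt [ 0.001  0.    -1.   ] q [-0.04   0.463  1.727  0.     0.951 -0.019] F [ 0.61 -0.5  -1.59] M [-0.107  0.048  0.03 ] gap 69.5
err [ 0.1  0.4 -0.9] rv [-0.001  0.001 -0.   ]
-0.0008, 0.0008, -0.0004, 0.0009, 0.0004, 0.0001, 0.2,
```

>>> play_rows:
  motion: [0,0,0,0.001,0,0,0.2,0,0,0,0.0005,0,0,0.2,0,0,0,0,0,0,0.2]

```text
clock: 11.35
eef_pos: [531.6, 15.6, 36.0]
eef_rot: [0.22, 1.569, 0.199]
wrist_force: [-0.1, 0.2, -1.1]
finger_gap: 69.8
```

Run:
```python
from h import *
np.set_printoptions(precision=3,suppress=True)
st()
```

```text
t 11.35 pos [531.6  15.6  36. ] yaw -0.0213 tilt [ 0.001  0.    -1.   ] q [-0.04   0.465  1.727  0.     0.948 -0.019] F [-0.07  0.17 -1.14] M [-0.048  0.05   0.021] gap 69.8
```

>>> play_rows:
  motion: [0,0,0,0.0006,0,0,0.2,0,0,0,0.0006,0,0,0.2,0,0,0,0,0,0,0.2]

```text
clock: 11.65
eef_pos: [531.7, 15.6, 36.0]
eef_rot: [0.149, 1.569, 0.128]
wrist_force: [0.3, 0.7, -1.3]
finger_gap: 69.7
```

Run:
```python
from h import *
np.set_printoptions(precision=3,suppress=True)
st()
```

```text
t 11.65 pos [531.7  15.6  36. ] yaw -0.0213 tilt [ 0.002  0.    -1.   ] q [-0.04   0.465  1.727  0.     0.948 -0.019] F [ 0.31  0.65 -1.35] M [-0.066 -0.008 -0.033] gap 69.7
```

>>> play_rows:
  motion: [0,0,0,0.0012,0,0,0.2,0,0,0,0.0012,0,0,0.2]

```text
clock: 11.85
eef_pos: [531.8, 15.6, 35.8]
eef_rot: [0.108, 1.569, 0.087]
wrist_force: [-11.8, 0.1, 23.5]
finger_gap: 69.3
```

Run:
```python
from h import *
np.set_printoptions(precision=3,suppress=True)
st();shot('wrist','wrist6')
im,d,P=load('wrist6'); 
for v in range(254,300,4): print(v,im[v,325],px(P,d,325,v))
```

```text
t 11.85 pos [531.8  15.6  35.8] yaw -0.0212 tilt [ 0.002  0.    -1.   ] q [-0.04   0.465  1.727  0.     0.947 -0.019] F [-11.77   0.15  23.5 ] M [-0.048  2.355  0.032] gap 69.3
254 [175 179 171] [532.554  40.787  39.413]
258 [173 177 168] [532.518  39.167  39.93 ]
262 [175 179 171] [532.481  37.176  39.33 ]
266 [139 141 138] [532.433  33.491  33.857]
270 [134 134 131] [532.409  33.75   39.887]
274 [135 135 132] [532.387  34.265  46.302]
278 [135 135 134] [532.36   33.655  49.378]
282 [141 140 138] [532.334  33.146  52.574]
286 [172 173 171] [532.306  32.371  54.952]
290 [173 174 172] [532.271  30.616  54.815]
294 [202 209 209] [532.237  28.943  54.905]
298 [207 214 213] [532.203  27.348  55.191]
```

View pics/wrist6.png

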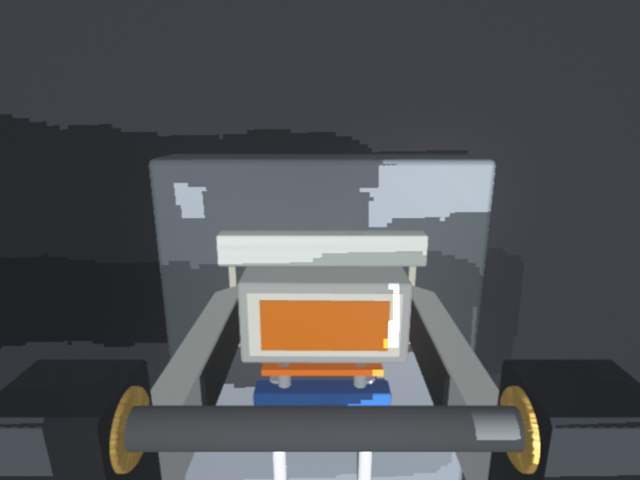

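The deck contact shows as +23 N. The holder sits flat at (325,325), about 2 mm from the fence. Releasing now.

>>> play_rows:
  motion: [0,0,0,-0.0005,0,0,0.2,0,0,0,0,0,0,0,0,0,0,0,0,0,-1,0,0,0,0,0,0,-1,0,0,0,0,0,0,-1,0,0,0,0,0,0,-1,0,0,0,0,0,0,-1]

```text
clock: 12.6
eef_pos: [532.0, 15.5, 36.0]
eef_rot: [0.088, 1.568, 0.066]
wrist_force: [0.1, 0.4, 0.2]
finger_gap: 94.1
```

Run:
```python
from h import *
np.set_printoptions(precision=3,suppress=True)
st()
```

```text
t 12.6 pos [532.   15.5  36. ] yaw -0.0212 tilt [ 0.003  0.    -1.   ] q [-0.04   0.465  1.727  0.     0.947 -0.019] F [0.13 0.42 0.18] M [-0.059  0.043 -0.006] gap 94.1
```

>>> play_rows:
  motion: [0,0,0,-0.03,0,0,-1,0,0,0,-0.04,0,0,-1,0,0,0,-0.04,0,0,-1,0,0,0,-0.03,-0.02,-0.001,-1,0,0,0,0,-0.025,-0.001,-1,0,0,0,0,0,0,-1,0,0,0,0,0,0,-1,0,0,0,0,0,0,-1,0,0,0,0,0,0,-1]

```text
clock: 13.5
eef_pos: [527.9, -29.4, 180.5]
eef_rot: [-1.961, 1.571, -1.981]
wrist_force: [0.2, 0.6, 0.2]
finger_gap: 94.2
```

Run:
```python
from h import *
np.set_printoptions(precision=2,suppress=True)
st();im,d,P=shot('wrist','wrist7');st()
for n in ['amber_holder','fence']:
  for r in masks_of('wrist',n)[:1]:
    Q=cloud(P,d,r['region']);zt=np.percentile(Q[:,2],90); T=Q[abs(Q[:,2]-zt)<4]
    print(n,round(r['conf'],2),zt,rect(T), T.mean(0))
for n in ['inner_top','ring_mark','ring_top']:
    for r in place_of('wrist',n)[:1]: print(n,round(r['conf'],2),w(P,r['at']))
```

```text
t 13.5 pos [527.9 -29.4 180.5] yaw -0.0199 tilt [-0. -0. -1.] q [-0.12  0.27  1.61 -0.    1.25 -0.1 ] F [0.25 0.55 0.21] M [-0.05  0.03  0.03] gap 94.2
t 13.55 pos [527.8 -29.3 180.4] yaw -0.0198 tilt [-0. -0. -1.] q [-0.12  0.28  1.61 -0.    1.25 -0.1 ] F [ 0.58  0.72 -0.65] M [-0.12  0.09 -0.  ] gap 93.9
amber_holder 0.89 56.855266500034205 (array([532.2,  15.6]), array([69.9, 35.9]), -1.12) [532.34  16.25  55.69]
fence 0.87 39.892192510831194 (array([531.4,  42.1]), array([89.9, 13.4]), -1.11) [531.69  42.07  39.  ]
inner_top 0.89 [ 528.08 -124.01   82.27]
ring_mark 0.81 [ 500.74 -138.62   49.01]
ring_top 0.95 [ 526.97 -126.72   48.44]
```

View pics/wrist7.png

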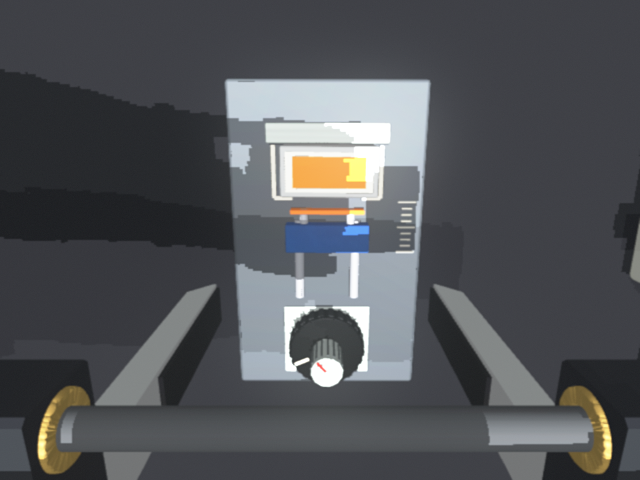

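The picture shows the amber holder at (332,172) inside the marks and parallel to the fence. The pad is at row 211 and the knob top at (327,373). I'll compute the knob axis and hover over it.

Run:
```python
from h import *
np.set_printoptions(precision=2,suppress=True)
im,d,P=load('wrist7')
c=im[290:390,270:385].astype(int)
m=(im.min(2)>200); m[:355]=0; m[390:]=0; m[:,:305]=0; m[:,345:]=0
n,l,s,ce=cv2.connectedComponentsWithStats(m.astype(np.uint8)); print(s,ce)
k=1+np.argmax(s[1:,4]); print('knob',onz(P,*ce[k],81))
hsv=cv2.cvtColor(im,cv2.COLOR_BGR2HSV)
o=cv2.inRange(hsv,(3,150,120),(18,255,255)); o[:200]=0;o[225:]=0
v,u=np.nonzero(o); print('pad px',u.min(),u.max(),v.min(),v.max(),v.mean()); print(onz(P,327,v.min()-.5,44),onz(P,327,v.max()+.5,44))
b=cv2.inRange(hsv,(105,120,60),(125,255,255)); b[:215]=0;b[260:]=0
v,u=np.nonzero(b); print('blue',u.min(),u.max(),v.min(),v.max()); print(onz(P,327,v.min()-.5,44))
print([px(P,d,uu,211) for uu in (295,320,340)],px(P,d,325,237))
plan([528.2,-127.3,120],-0.0205,6,-1,6)
cv2.imwrite('pics/c7.png',cv2.resize(im[190:390,270:390],None,fx=4,fy=3,interpolation=cv2.INTER_NEAREST))
```

```text
[[     0      0    640    480 306500]
 [   305    358      4      4     15]
 [   311    358     32     29    685]] [[319.48 239.2 ]
 [306.4  359.4 ]
 [326.64 372.17]]
knob [ 527.71 -127.23   81.  ]
pad px 290 362 208 213 210.94295302013424
[530.31 -11.76  44.  ] [530.23 -16.31  44.  ]
blue 286 368 223 252
[530.11 -23.2   44.  ]
[array([506.2 , -14.58,  40.86]), array([525.02, -14.85,  41.35]), array([540.12, -15.59,  39.21])] [528.39 -34.64  43.28]
err [  0.2 -97.6 -60.8] rv [0. 0. 0.]
0.0001, 0.0001, 0, 0.0101, -0.0163, 0.0004, -1,
0.0001, 0.0001, 0, 0.0101, -0.0163, 0.0004, -1,
0.0001, 0.0001, 0, 0.0101, -0.0163, 0.0004, -1,
0.0001, 0.0001, 0, 0.0101, -0.0163, 0.0004, -1,
0.0001, 0.0001, 0, 0.0101, -0.0163, 0.0004, -1,
0.0001, 0.0001, 0, 0.0101, -0.0163, 0.0004, -1,
```

View pics/c7.png

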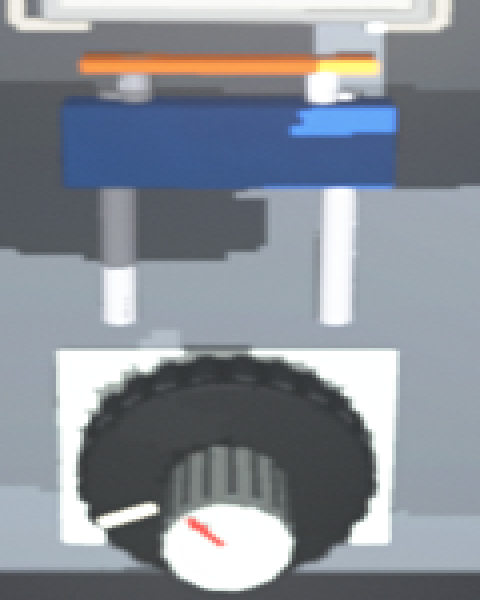

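>>> play_rows:
  motion: [0,0,0,0.01,-0.0163,0.0004,-1,0,0,0,0.01,-0.0163,0.0004,-1,0,0,0,0.01,-0.0163,0.0004,-1,0,0,0,0.01,-0.0163,0.0004,-1,0,0,0,0.01,-0.0163,0.0004,-1,0,0,0,0.007,-0.012,0.0003,-1,0,0,0,0,0,0,-1,0,0,0,0,0,0,-1,0,0,0,0,0,0,-1]

```text
clock: 14.7
eef_pos: [529.1, -125.2, 122.4]
eef_rot: [0.079, 1.569, 0.061]
wrist_force: [1.3, -0.6, 0.6]
finger_gap: 94.0
```

Run:
```python
from h import *
np.set_printoptions(precision=3,suppress=True)
st();im,d,P=shot('wrist','wrist8');st()
plan([528,-127.4,120],-0.0205,1,-1,1)
```

```text
t 14.7 pos [ 529.1 -125.2  122.4] yaw -0.0184 tilt [ 0.002  0.    -1.   ] q [-0.3    0.368  1.634  0.001  1.138 -0.282] F [ 1.29 -0.63  0.58] M [-0.111  0.076 -0.027] gap 94.0
t 14.75 pos [ 529.2 -125.2  122.6] yaw -0.0183 tilt [ 0.002  0.    -1.   ] q [-0.3    0.367  1.634  0.001  1.138 -0.282] F [0.34 0.14 0.15] M [-0.148  0.017 -0.012] gap 94.0
err [-1.2 -2.2 -2.6] rv [ 0.002  0.002 -0.   ]
0.0022, 0.0022, -0.0001, 0.0026, -0.0023, -0.0012, -1,
```

View pics/wrist8.png

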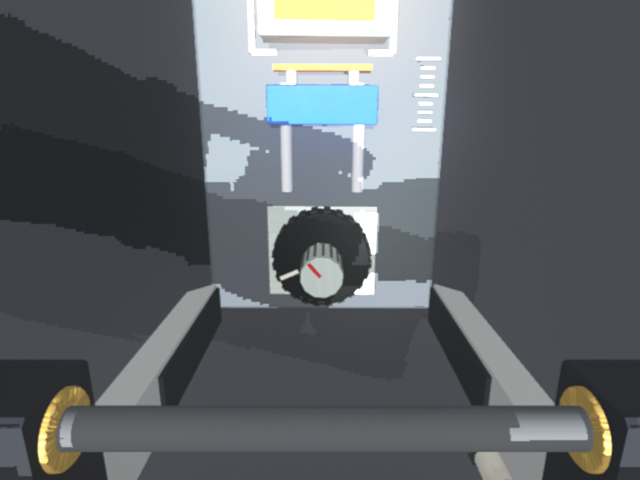

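Run:
```python
from h import *
np.set_printoptions(precision=2,suppress=True)
im,d,P=load('wrist8')
g=cv2.cvtColor(im,cv2.COLOR_BGR2GRAY); m=(g>130).astype(np.uint8); m[:256]=0; m[302:]=0; m[:,:298]=0; m[:,:300]=0; m[:,345:]=0
n,l,s,ce=cv2.connectedComponentsWithStats(m); k=1+np.argmax(s[1:,4]); print(s[k],ce[k])
x,y,wd,h,_=s[k]
print('knob',onz(P,x+wd/2-.5,y+h/2-.5,81), 'diam px',wd,h)
for v in range(62,90): print(v,im[v,320],im[v,300])
cv2.imwrite('pics/c8.png',cv2.resize(im[20:310,240:450],None,fx=3,fy=2,interpolation=cv2.INTER_NEAREST))
```

```text
[ 300  256   43   42 1406] [321.52 276.16]
knob [ 527.37 -126.82   81.  ] diam px 43 42
62 [236 227 224] [235 226 222]
63 [230 243 254] [230 242 254]
64 [198 255 255] [195 255 255]
65 [180 255 255] [177 255 255]
66 [180 255 255] [178 255 255]
67 [181 255 255] [178 255 255]
68 [178 255 255] [175 255 255]
69 [159 254 255] [157 254 255]
70 [132 188 248] [128 187 247]
71 [152 157 200] [148 154 197]
72 [206 193 196] [203 191 194]
73 [219 203 197] [218 202 195]
74 [222 208 201] [220 207 199]
75 [232 222 216] [231 222 215]
76 [235 225 220] [234 225 220]
77 [235 225 219] [234 224 219]
78 [234 224 218] [234 224 218]
79 [235 225 218] [234 224 219]
80 [235 224 218] [234 223 218]
81 [234 224 217] [234 223 217]
82 [235 224 217] [234 224 218]
83 [232 220 212] [228 217 208]
84 [239 201 182] [236 188 165]
85 [255 207 148] [255 208 140]
86 [255 226 146] [255 230 146]
87 [255 230 149] [255 232 147]
88 [255 230 148] [255 231 147]
89 [255 229 144] [255 231 146]
```

View pics/c8.png

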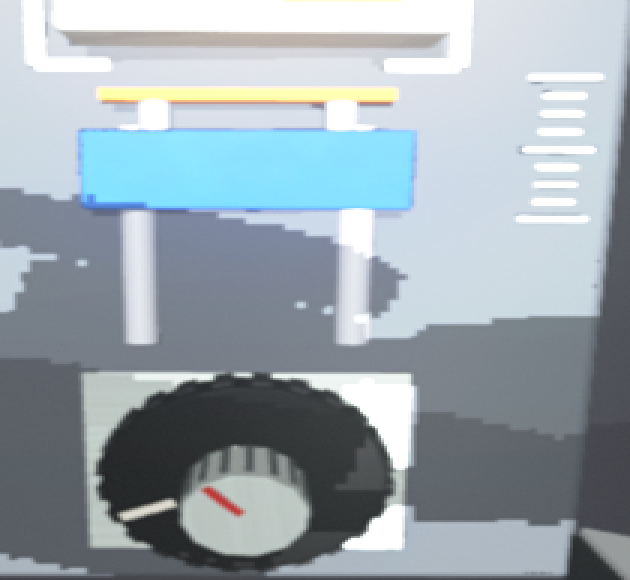

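>>> play_rows:
  motion: [0.002,0.002,0,0.01,-0.0022,-0.0014,-1,0,0,0,0.015,0,0,-1,0,0,0,0.015,0,0,-1,0,0,0,0.012,0,0,-1,0,0,0,0,0,0,-1,0,0,0,0,0,0,-1]

```text
clock: 15.35
eef_pos: [528.1, -125.9, 68.1]
eef_rot: [-0.223, 1.569, -0.241]
wrist_force: [0.4, 0.2, 0.1]
finger_gap: 94.0
```

Run:
```python
from h import *
np.set_printoptions(precision=3,suppress=True)
st();plan([527.8,-127.4,58],-0.0205,1,-1,1)
```

```text
t 15.35 pos [ 528.1 -125.9   68.1] yaw -0.0181 tilt [ 0.002 -0.    -1.   ] q [-0.302  0.437  1.678  0.     1.025 -0.284] F [0.38 0.17 0.07] M [-0.046  0.02   0.033] gap 94.0
err [ -0.3  -1.5 -10.1] rv [0.002 0.002 0.   ]
0.0024, 0.0017, 0.0004, 0.0101, -0.0015, -0.0003, -1,
```

>>> play_rows:
  motion: [0.002,0.002,0,0.005,-0.0015,-0.0003,-1,0,0,0,0.005,-0.0003,0,-1,0,0,0,0,0,0,-1,0,0,0,0,0,0,-1]

```text
clock: 15.75
eef_pos: [528.4, -128.0, 58.6]
eef_rot: [-0.575, 1.569, -0.596]
wrist_force: [-0.4, 0.3, 0.2]
finger_gap: 93.8
```

Run:
```python
from h import *
np.set_printoptions(precision=3,suppress=True)
st();plan([527.8,-127.4,58],-0.0205,1,-1,1);shot('wrist','wrist9');shot('side','side9')
```

```text
t 15.75 pos [ 528.4 -128.    58.6] yaw -0.0202 tilt [ 0.001 -0.001 -1.   ] q [-0.305  0.452  1.682 -0.001  1.006 -0.284] F [-0.38  0.28  0.22] M [-0.09   0.096 -0.003] gap 93.8
err [-0.6  0.6 -0.6] rv [0.    0.002 0.001]
0.0003, 0.0015, 0.001, 0.0006, 0.0006, -0.0006, -1,
```

View pics/wrist9.png

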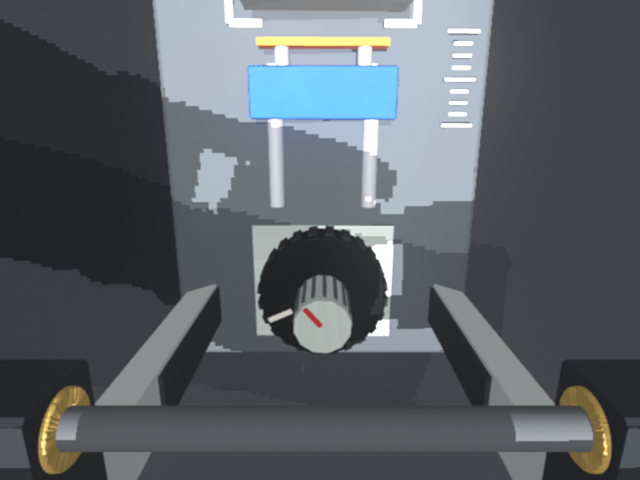

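The fingers straddle the knob at (323,326) with about 7 mm to spare over the ring, and the jaw is in view at the top. Closing on the knob.

>>> play_rows:
  motion: [0,0.0015,0,0.0004,0.0006,-0.0006,-1,0,0,0,0,0,0,-0.2,0,0,0,0,0,0,0.3,0,0,0,0,0,0,0.8,0,0,0,0,0,0,0.8,0,0,0,0,0,0,0.8,0,0,0,0,0,0,0.8,0,0,0,0,0,0,0.8]
  newtons: 40

```text
clock: 16.65
eef_pos: [528.0, -127.3, 58.7]
eef_rot: [-1.038, 1.569, -1.058]
wrist_force: [0.0, -0.2, -0.1]
finger_gap: 40.9
```

Run:
```python
from h import *
np.set_printoptions(precision=3,suppress=True)
st();shot('wrist','wrist10')
```

```text
t 16.65 pos [ 528.  -127.3   58.7] yaw -0.02 tilt [ 0.001 -0.001 -1.   ] q [-0.304  0.451  1.683 -0.001  1.006 -0.283] F [ 0.02 -0.15 -0.15] M [-0.094 -0.002 -0.02 ] gap 40.9
```

View pics/wrist10.png

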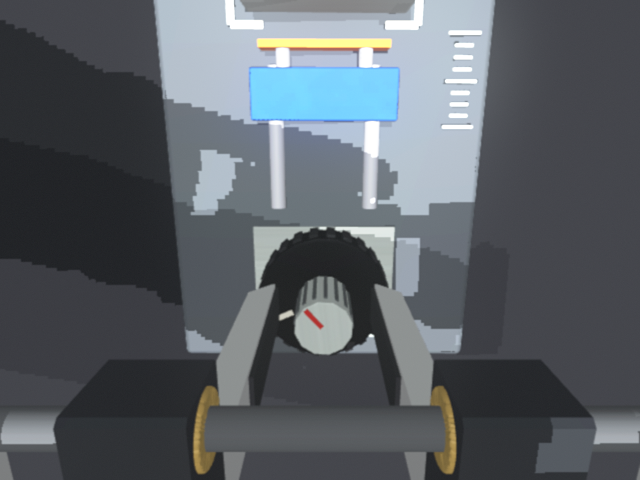

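Still closing, and centred. A few more rows.

>>> play_rows:
  motion: [0,0,0,0,0,0,0.9,0,0,0,0,0,0,0.9,0,0,0,0,0,0,0.9,0,0,0,0,0,0,0.9]

```text
clock: 17.1
eef_pos: [527.5, -127.4, 58.7]
eef_rot: [-1.84, 1.57, -1.86]
wrist_force: [-0.2, 0.0, 0.9]
finger_gap: 23.1
```

Run:
```python
from h import *
np.set_printoptions(precision=3,suppress=True)
st();shot('wrist','wrist11')
```

```text
t 17.1 pos [ 527.5 -127.4   58.7] yaw -0.02 tilt [-0.    -0.001 -1.   ] q [-0.304  0.451  1.683 -0.001  1.007 -0.283] F [-0.21  0.03  0.88] M [-0.098  0.083  0.023] gap 23.1
```

View pics/wrist11.png

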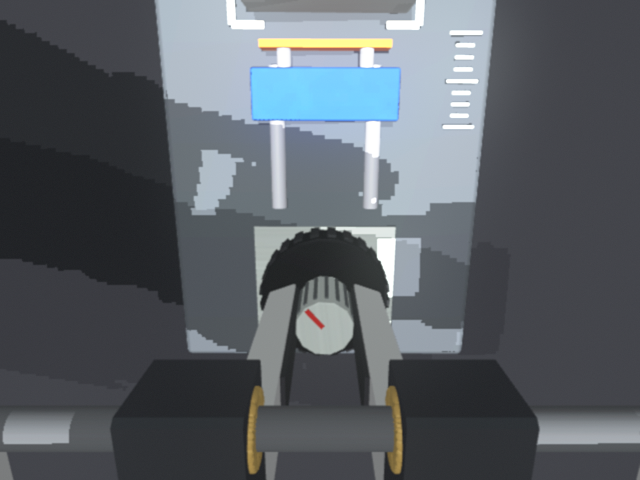

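>>> play_rows:
  motion: [0.06,0,0,0,0,0,0.9,0.06,0,0,0,0,0,0.9,0.06,0,0,0,0,0,0.9,0.06,0,0,0,0,0,0.9,0,0,0,0,0,0,0.9,0,0,0,0,0,0,0.9]

```text
clock: 17.75
eef_pos: [527.7, -127.4, 58.7]
eef_rot: [-1.248, 1.569, -1.514]
wrist_force: [0.2, -0.0, 0.9]
finger_gap: 23.2
```

Run:
```python
from h import *
np.set_printoptions(precision=3,suppress=True)
st();shot('wrist','wrist12'); plan([527.5,-127.4,58.7],-0.5,1,.9)
```

```text
t 17.75 pos [ 527.7 -127.4   58.7] yaw -0.2662 tilt [ 0.    -0.002 -1.   ] q [-0.304  0.451  1.683 -0.002  1.007 -0.036] F [ 0.21 -0.05  0.9 ] M [-0.065  0.242  0.001] gap 23.2
err [-0.3  0.  -0. ] rv [0.234 0.001 0.001]
0.2337, 0.0007, 0.0014, 0, -0.0001, -0.0003, 0.9,
```

View pics/wrist12.png

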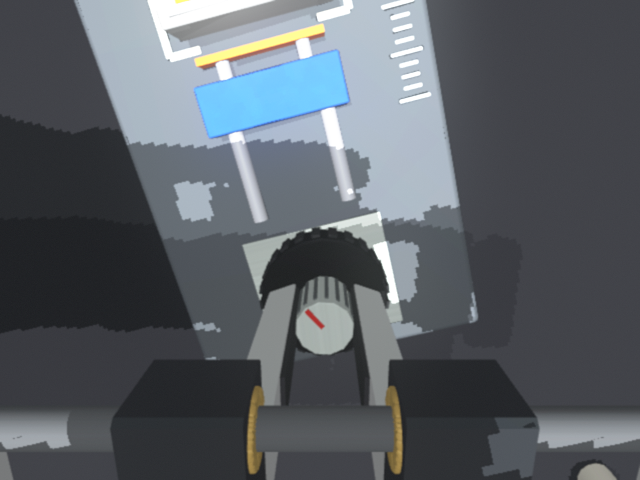

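The knob follows the grip and the jaw advances. Turning on, still short of contact.

>>> play_rows:
  motion: [0.06,0,0,0,0,0,0.9,0.06,0,0,0,0,0,0.9,0.06,0,0,0,0,0,0.9,0.06,0,0,0,0,0,0.9,0.06,0,0,0,0,0,0.9,0.06,0,0,0,0,0,0.9,0.06,0,0,0,0,0,0.9,0.06,0,0,0,0,0,0.9,0.06,0,0,0,0,0,0.9,0,0,0,0,0,0,0.9,0,0,0,0,0,0,0.9]

```text
clock: 18.9
eef_pos: [528.2, -127.7, 58.7]
eef_rot: [-0.351, 1.568, -1.161]
wrist_force: [-0.2, -0.1, -0.3]
finger_gap: 23.1
```

Run:
```python
from h import *
np.set_printoptions(precision=3,suppress=True)
st();shot('wrist','wrist13'); plan([527.5,-127.4,58.7],-1,1,.9); shot('side','side13'); shot('scene','scene13'); st()
```

```text
t 18.9 pos [ 528.2 -127.7   58.7] yaw -0.8099 tilt [ 0.001 -0.002 -1.   ] q [-0.304  0.452  1.682 -0.002  1.006  0.508] F [-0.23 -0.1  -0.3 ] M [-0.096  0.307 -0.032] gap 23.1
err [-0.7  0.3 -0. ] rv [0.19  0.003 0.001]
0.1899, 0.0026, 0.0006, 0, -0.0003, -0.0007, 0.9,
t 19.05 pos [ 528.2 -127.7   58.7] yaw -0.8109 tilt [ 0.001 -0.002 -1.   ] q [-0.304  0.452  1.682 -0.002  1.006  0.509] F [0.05 0.32 0.54] M [-0.116  0.221  0.035] gap 23.0
```

View pics/wrist13.png

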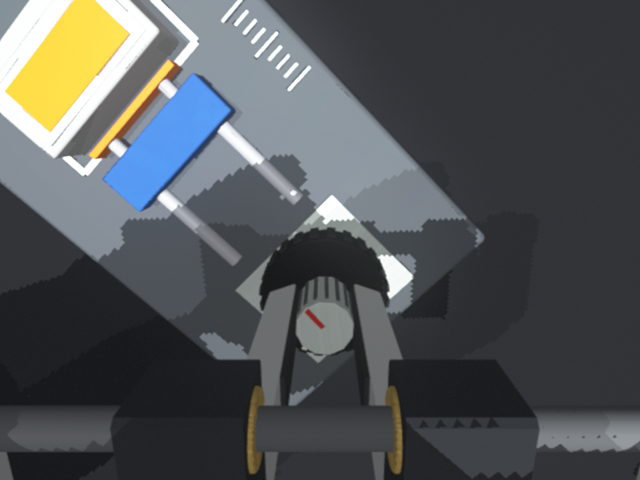

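```bash
cat >> h.py <<'E'
F0=np.array([531.5,35.3]); SY=-0.0205
def stg(X):
    X=np.atleast_2d(X); d=X[:,:2]-F0; c,s=np.cos(SY),np.sin(SY)
    return np.stack([c*d[:,0]+s*d[:,1],75-s*d[:,0]+c*d[:,1]],1)
def jaw(name):
    im,d,P=load(name); hsv=cv2.cvtColor(im,cv2.COLOR_BGR2HSV)
    o=cv2.inRange(hsv,(3,140,100),(24,255,255)); b=cv2.inRange(hsv,(98,110,60),(125,255,255))
    v0,u0=np.mgrid[0:480,0:640]; T=P['T']
    ray=np.stack([(u0-P['cx'])/P['fx'],(v0-P['cy'])/P['fy'],np.ones(u0.shape)],-1)@T[:3,:3].T
    X=T[:3,3]+ray*((44-T[2,3])/ray[...,2])[...,None]
    S=stg(X.reshape(-1,3)).reshape(480,640,2)
    res={}
    reg=(S[...,1]>-20)&(S[...,1]<45)&(abs(S[...,0])<36)
    mo=(o>0)&reg; n,l,s,c=cv2.connectedComponentsWithStats(mo.astype(np.uint8))
    # profile along y with |x|<20 (between posts at |x|~19)
    for nm,M in (('pad',mo),('blue',(b>0)&reg)):
        lo=[];hi=[]
        for xc in range(-12,13,2):
            k=M&(abs(S[...,0]-xc)<1.0); yy=S[...,1][k]
            if len(yy)>3: lo.append(yy.min()); hi.append(yy.max())
        if lo: res[nm]=(round(float(np.median(lo)),2),round(float(np.median(hi)),2),len(lo))
    print(name,res); return res
E
python3 - <<'E'
from h import *
for n in ['wrist4','wrist7','wrist8','wrist9','wrist11','wrist12','wrist13']: jaw(n)
im,d,P=load('wrist13'); cv2.imwrite('pics/c13.png',cv2.resize(im[0:220,0:270],None,fx=2.9,fy=2.7,interpolation=cv2.INTER_CUBIC))
E
```

```text
wrist4 {'pad': (23.5, 27.34, 13), 'blue': (-6.46, 16.52, 13)}
wrist7 {'pad': (23.76, 44.68, 13), 'blue': (-6.68, 15.32, 13)}
wrist8 {'blue': (-7.58, 13.55, 13)}
wrist9 {'pad': (21.45, 21.45, 13), 'blue': (-7.87, 13.76, 13)}
wrist11 {'pad': (21.37, 21.37, 13), 'blue': (-7.62, 13.68, 13)}
wrist12 {'blue': (-5.49, 16.1, 13)}
wrist13 {'pad': (26.41, 31.6, 13), 'blue': (-1.45, 21.33, 13)}
```

View pics/c13.png

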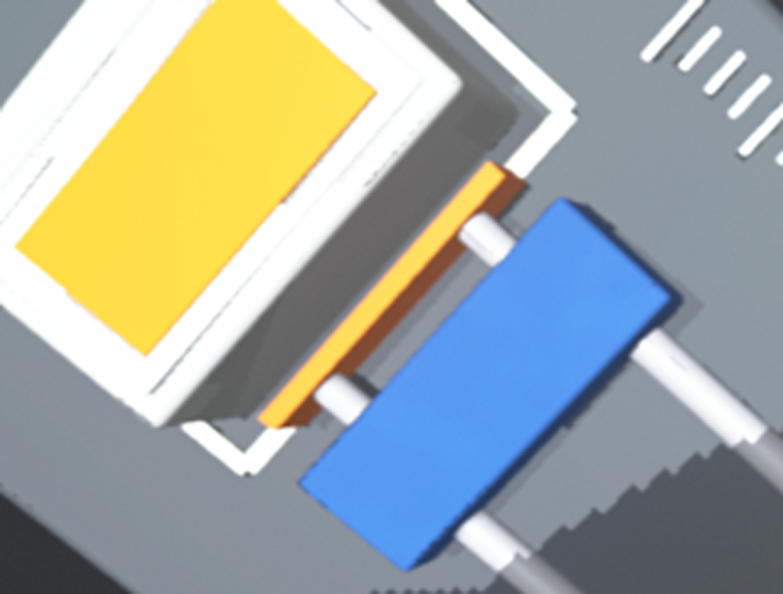

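Run:
```python
from h import *
np.set_printoptions(precision=2,suppress=True)
im,d,P=load('wrist13')
f=lambda x,y,z: (stg(onz(P,x/2.9-.3,y/2.7-.3,z))[0], px(P,d,x/2.9,y/2.7)[2])
for n,x,y,z in [('markcornerL',245,474,30),('markcornerR',578,112,30),('holder top near L',162,422,56),('holder top near R',460,80,56),('pad front L',260,415,44),('padfrontR',490,160,44),('pad back L',277,428,44),('padbackR',508,175,44),('padtop mid',390,285,44),('blueFL',300,483,44),('blueFR',562,198,44),('blueBL',408,568,44),('blueBR',672,298,44)]: print(n,f(x,y,z))
im,d,P=load('wrist4')
g=lambda x,y,z: stg(onz(P,225+x/3.5-.5,70+y/3-.5,z))[0]
print('w4 marks',g(183,384,30),g(578,384,30))
```

```text
markcornerL (array([-42.25,  31.99]), np.float64(29.083932534546932))
markcornerR (array([41.43, 31.22]), np.float64(30.259517306708574))
holder top near L (array([-31.75,  37.14]), np.float64(54.69592752363155))
holder top near R (array([35.47, 37.11]), np.float64(54.76604708731051))
pad front L (array([-26.2 ,  31.81]), np.float64(38.89455592535532))
padfrontR (array([28.35, 31.53]), np.float64(28.68481579559571))
pad back L (array([-26.08,  28.73]), np.float64(28.9375211757947))
padbackR (array([28.49, 28.34]), np.float64(37.24240479564088))
padtop mid (array([ 3.7 , 30.33]), np.float64(40.82651526357941))
blueFL (array([-30.86,  20.83]), np.float64(41.2496353485154))
blueFR (array([31.41, 20.69]), np.float64(41.39327977186923))
blueBL (array([-30.5 ,   0.13]), np.float64(41.84738396217932))
blueBR (array([31.46, -0.41]), np.float64(40.43151027268908))
w4 marks [-43.89  31.21] [44.26 31.48]
```

>>> play_rows:
  motion: [0.06,0,0,0,0,-0.0003,0.9,0.06,0,0,0,0,0,0.9,0.06,0,0,0,0,0,0.9,0.06,0,0,0,0,-0.0002,0.9,0.06,0,0,0,0,0,0.9,0.06,0,0,0,0,0,0.9,0,0,0,0,0,0,0.9,0,0,0,0,0,0,0.9]

```text
clock: 19.85
eef_pos: [528.4, -128.0, 58.7]
eef_rot: [0.158, 1.566, -1.016]
wrist_force: [-0.5, -0.5, 1.7]
finger_gap: 23.5
```

Run:
```python
from h import *
np.set_printoptions(precision=3,suppress=True)
st();shot('wrist','wrist14'); st();
im,d,P=load('wrist14'); cv2.imwrite('pics/c14.png',cv2.resize(im[0:300,0:330],None,fx=2.4,fy=2,interpolation=cv2.INTER_CUBIC))
jaw('wrist14')
```

```text
t 19.85 pos [ 528.4 -128.    58.7] yaw -1.1743 tilt [ 0.002 -0.004 -1.   ] q [-0.303  0.451  1.683 -0.004  1.004  0.873] F [-0.47 -0.52  1.68] M [-0.014  0.32  -0.001] gap 23.5
t 19.9 pos [ 528.4 -128.    58.7] yaw -1.1745 tilt [ 0.002 -0.004 -1.   ] q [-0.303  0.451  1.683 -0.004  1.004  0.873] F [-0.95 -0.04  0.37] M [0.028 0.327 0.027] gap 23.1
wrist14 {'pad': (28.16, 34.92, 13), 'blue': (0.28, 24.49, 13)}
```

View pics/c14.png

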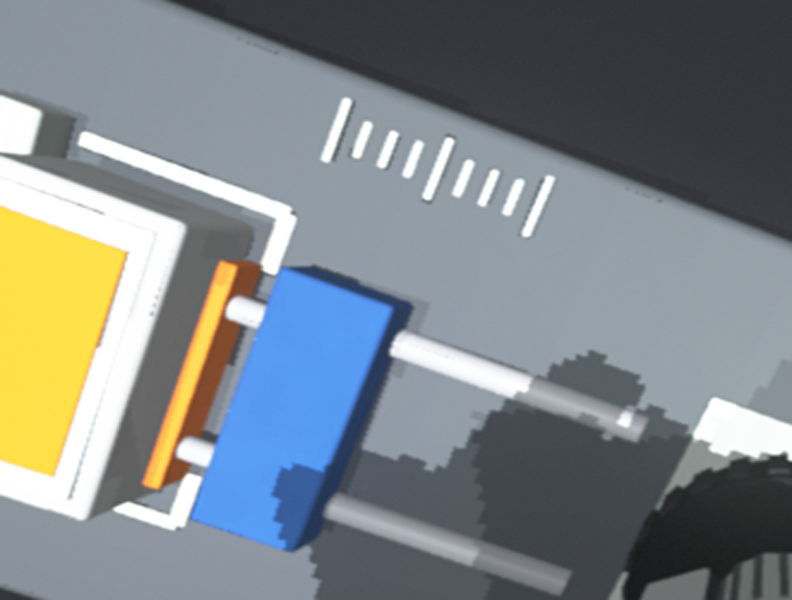

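Run:
```python
from h import *
np.set_printoptions(precision=2,suppress=True)
im,d,P=load('wrist14')
f=lambda x,y,z: (stg(onz(P,x/2.4-.3,y/2-.25,z))[0], px(P,d,x/2.4,y/2)[2])
for n,x,y,z in [('markcornerR',296,208,30),('markcornerL',180,527,30),('holder bot R',255,226,30),('holder top near L',88,518,56),('holder top near R',187,220,56),('pad front L',144,485,44),('padfrontR',220,262,44),('padbackR',238,264,44),('padbackL',160,489,44),('padbackbotR',262,265,30),('blueFL',192,518,44),('blueFR',282,267,44),('fence front corner top',40,110,40),('fence corner bot',75,122,30)]: print(n,f(x,y,z))
# pad depth profile
for t in (0.3,.5,.7):
    x=(152+(229-152)*t);y=487+(263-487)*t
    for dx in (-8,-4,0,4,8): print(np.round(px(P,d,(x+dx)/2.4,(y)/2),1),end=' ')
    print()
```

```text
markcornerR (array([42.39, 31.3 ]), np.float64(29.83310558010905))
markcornerL (array([-41.64,  31.34]), np.float64(28.375471831246642))
holder bot R (array([35.4 , 37.33]), np.float64(29.82159227808222))
holder top near L (array([-32.11,  36.44]), np.float64(28.397026517924047))
holder top near R (array([36.54, 36.41]), np.float64(51.73370174215307))
pad front L (array([-26.7 ,  34.55]), np.float64(37.88506521146101))
padfrontR (array([28.09, 34.75]), np.float64(39.13488618388274))
padbackR (array([28.99, 31.67]), np.float64(38.17483351083794))
padbackL (array([-26.4 ,  31.48]), np.float64(30.011292761355747))
padbackbotR (array([27.52, 33.66]), np.float64(29.210086821461488))
blueFL (array([-30.82,  23.94]), np.float64(42.046590296485675))
blueFR (array([31.6 , 24.24]), np.float64(42.16166337489892))
fence front corner top (array([44.63, 73.95]), np.float64(39.49820561266256))
fence corner bot (array([43.4 , 74.02]), np.float64(29.448406986336522))
[519.5  -3.7  40.8] [519.2  -3.7  39.4] [519.7  -4.7  40. ] [519.9  -5.3  39.8] [520.   -5.7  39.1] 
[530.9  -4.   41.1] [530.3  -3.5  38.6] [531.1  -4.8  39.8] [531.6  -5.8  40.5] [531.1  -5.5  38.1] 
[541.5  -3.5  39.6] [541.6  -3.9  39. ] [542.3  -5.2  40.3] [542.4  -5.7  39.8] [542.7  -6.3  39.7]
```

>>> play_rows:
  motion: [0.055,0,0,0,0,-0.0003,0.9,0.055,0,0,0,0,0,0.9,0.05,0,0,0,0,0,0.9,0,0,0,0,0,0,0.9,0,0,0,0,0,0,0.9]

```text
clock: 20.4
eef_pos: [528.4, -128.1, 58.7]
eef_rot: [0.308, 1.565, -1.023]
wrist_force: [-0.0, -0.9, 0.9]
finger_gap: 23.3
```

Run:
```python
from h import *
np.set_printoptions(precision=3,suppress=True)
st();shot('wrist','wrist15'); st();
im,d,P=load('wrist15'); cv2.imwrite('pics/c15.png',cv2.resize(im[0:300,0:330],None,fx=2.4,fy=2,interpolation=cv2.INTER_CUBIC))
jaw('wrist15')
```

```text
t 20.4 pos [ 528.4 -128.1   58.7] yaw -1.3307 tilt [ 0.003 -0.005 -1.   ] q [-0.303  0.451  1.683 -0.004  1.003  1.03 ] F [-0.04 -0.93  0.89] M [ 0.027  0.267 -0.027] gap 23.3
t 20.45 pos [ 528.4 -128.1   58.7] yaw -1.3309 tilt [ 0.003 -0.005 -1.   ] q [-0.303  0.451  1.683 -0.004  1.003  1.03 ] F [-0.99 -0.48  0.72] M [-0.062  0.305  0.06 ] gap 23.5
wrist15 {'pad': (28.43, 35.74, 13), 'blue': (1.05, 25.88, 13)}
```

View pics/c15.png

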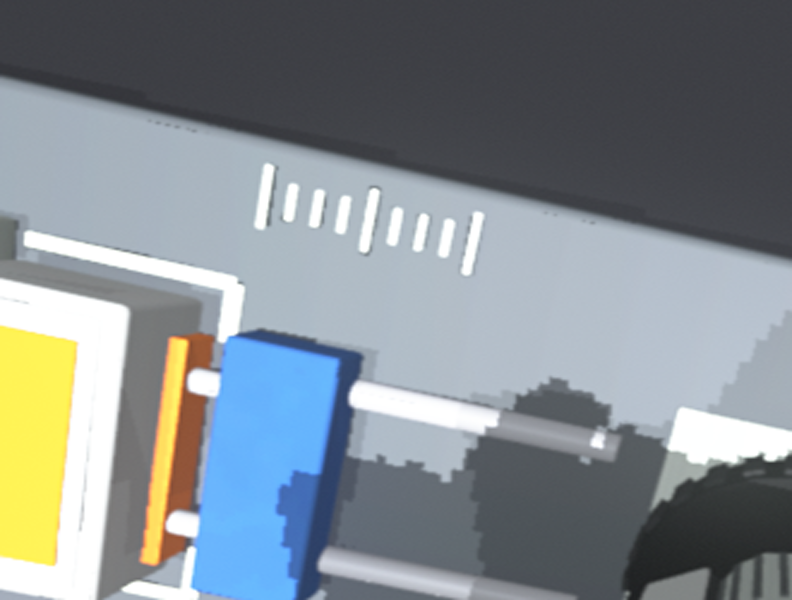

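```bash
cat >> h.py <<'E'
def rectify(name,z=41,xr=(-40,40),yr=(-5,80),s=6):
    im,d,P=load(name); T=P['T']
    xs=np.arange(xr[0],xr[1],1/s); ys=np.arange(yr[1],yr[0],-1/s); X,Y=np.meshgrid(xs,ys)
    c,sn=np.cos(SY),np.sin(SY); dx,dy=X,Y-75
    W=np.stack([F0[0]+c*dx-sn*dy,F0[1]+sn*dx+c*dy,np.full(X.shape,float(z))],-1)
    C=(W-T[:3,3])@T[:3,:3]
    u=P['fx']*C[...,0]/C[...,2]+P['cx']; v=P['fy']*C[...,1]/C[...,2]+P['cy']
    return cv2.remap(im,u.astype(np.float32),v.astype(np.float32),cv2.INTER_CUBIC),xs,ys
E
python3 - <<'E'
from h import *
t=[]
for n in ['wrist11','wrist12','wrist13','wrist14','wrist15']:
    r,xs,ys=rectify(n,xr=(-12,12),yr=(10,45),s=6); t.append(cv2.resize(r,None,fx=1,fy=2.5))
cv2.imwrite('pics/r15.png',np.hstack(t))
for n in ['wrist11','wrist12','wrist13','wrist14','wrist15']:
    r,xs,ys=rectify(n,xr=(-10,12),yr=(10,45),s=10)
    p=r.astype(float).mean(1); # b,g,r
    sat=p[:,2]-p[:,0]   # orange positive, blue negative
    i=np.argmax(sat); 
    # half level crossings
    def cross(a,lvl,i0,step):
        k=i0
        while 0<k<len(a)-1 and (a[k]-lvl)*(a[i0]-lvl)>0: k+=step
        return ys[k]
    base=np.median(sat[(ys>np.interp(0,[0],[ys[i]])+6)]) if i>60 else 0
    mb=sat[-20:].min()
    pf=cross(sat,sat[i]/2,i,-1); pb=cross(sat,sat[i]/2,i,1)
    j=np.argmin(sat); 
    mid=(np.percentile(sat,5))/2
    bf=cross(sat,mid,len(sat)-1,-1) 
    print(n,'padfront',pf,'padback',pb,'bluefront',bf,'d',round(pf-bf,2),'max',sat[i],mb)
E
```

```text
wrist11 padfront 25.099999999999717 padback 20.99999999999966 bluefront 10.099999999999504 d 15.0 max 138.1727272727273 -131.0409090909091
wrist12 padfront 27.49999999999975 padback 23.599999999999696 bluefront 10.099999999999504 d 17.4 max 131.91363636363639 -135.16818181818184
wrist13 padfront 32.89999999999983 padback 29.099999999999774 bluefront 10.099999999999504 d 22.8 max 171.7227272727273 -156.36363636363635
wrist14 padfront 36.49999999999988 padback 32.49999999999982 bluefront 10.099999999999504 d 26.4 max 177.3181818181818 -157.26363636363635
wrist15 padfront 37.699999999999896 padback 33.299999999999834 bluefront 10.099999999999504 d 27.6 max 169.6818181818182 -140.3590909090909
```

View pics/r15.png

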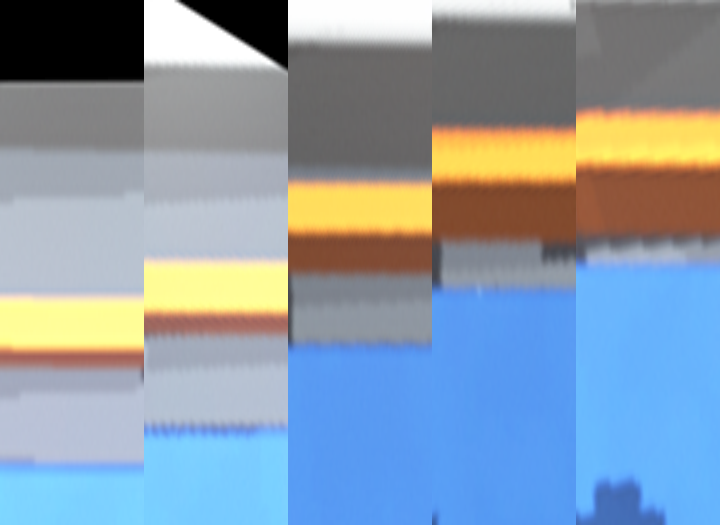

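>>> play_rows:
  motion: [0.05,0,0,0,0,-0.0003,0.9,0.05,0,0,0,0,0,0.9,0,0,0,0,0,0,0.9,0,0,0,0,0,0,0.9]

```text
clock: 20.85
eef_pos: [528.4, -128.2, 58.7]
eef_rot: [0.386, 1.564, -1.041]
wrist_force: [-0.5, -0.3, -0.1]
finger_gap: 23.1
```

```bash
cat >> h.py <<'E'
def edges(n,yr=(8,50)):
    r,xs,ys=rectify(n,xr=(-10,12),yr=yr,s=10); p=r.astype(float).mean(1); a=p[:,2]-p[:,0]; a=cv2.GaussianBlur(a[:,None],(1,5),0)[:,0]
    g=np.gradient(a); i=np.argmax(a); lo=max(i-60,0)
    f=lo+np.argmax(g[lo:i]) ; b=i+np.argmin(g[i:i+60])
    j=np.argmax(-(g[b+5:b+110]))+b+5
    y=lambda k:round(float(ys[k]),2)
    print(n,'padF',y(f),'padB',y(b),'blueF',y(j),'F-blue',round(y(f)-y(j),2),'B-blue',round(y(b)-y(j),2))
E
python3 - <<'E'
from h import *
np.set_printoptions(precision=3,suppress=True)
st();shot('wrist','wrist16'); st();
im,d,P=load('wrist16'); cv2.imwrite('pics/c16.png',cv2.resize(im[0:300,0:330],None,fx=2.4,fy=2,interpolation=cv2.INTER_CUBIC))
t=[]
for n in ['wrist13','wrist14','wrist15','wrist16']:
    edges(n)
    r,xs,ys=rectify(n,xr=(-12,12),yr=(10,45),s=6); t.append(cv2.resize(r,None,fx=1,fy=2.5))
cv2.imwrite('pics/r16.png',np.hstack(t))
E
```

```text
t 20.85 pos [ 528.4 -128.2   58.7] yaw -1.4268 tilt [ 0.003 -0.006 -1.   ] q [-0.303  0.451  1.683 -0.005  1.002  1.126] F [-0.51 -0.32 -0.13] M [-0.033  0.31   0.012] gap 23.1
t 20.9 pos [ 528.4 -128.2   58.7] yaw -1.427 tilt [ 0.003 -0.006 -1.   ] q [-0.303  0.451  1.683 -0.005  1.002  1.127] F [-0.22  0.64  0.27] M [-0.003  0.289  0.039] gap 23.1
wrist13 padF 32.9 padB 29.4 blueF 22.1 F-blue 10.8 B-blue 7.3
wrist14 padF 36.5 padB 32.9 blueF 25.8 F-blue 10.7 B-blue 7.1
wrist15 padF 37.7 padB 33.8 blueF 27.5 F-blue 10.2 B-blue 6.3
wrist16 padF 38.4 padB 34.6 blueF 28.6 F-blue 9.8 B-blue 6.0
```

View pics/r16.png

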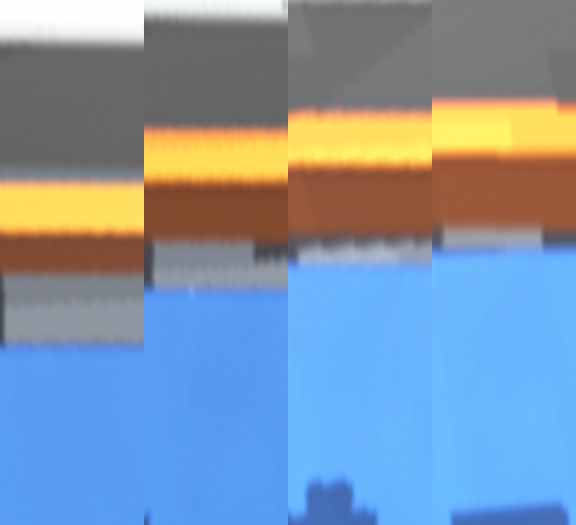

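View pics/wrist16.png

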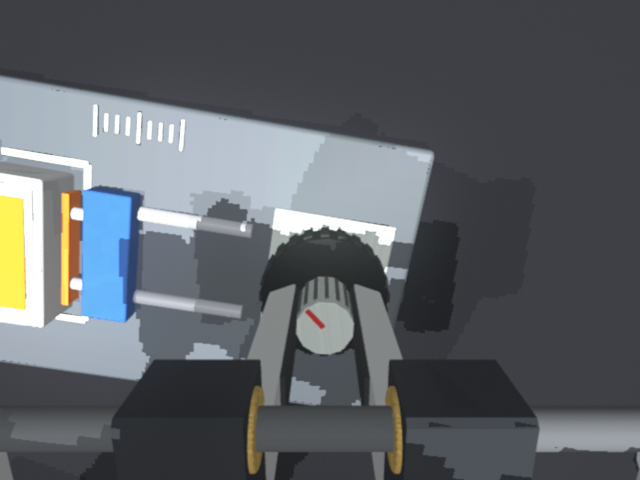

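Pad and carriage are both still moving a little, and the viewing angle keeps changing. I'll let go and turn back to the earlier angle for a like-for-like comparison with the unsqueezed picture (wrist13).

>>> play_rows:
  motion: [0,0,0,0,0,0,0.2,0,0,0,0,0,0,0.2,0,0,0,0,0,0,0.2,-0.1,0,0,0,0,0,0.2,-0.1,0,0,0,0,0,0.2,-0.1,0,0,0,0,0,0.2,-0.1,0,0,0,0,0,0.2,-0.1,0,0,0,0,0,0.2,-0.08,0,0,0,0,0,0.2,0,0,0,0,0,0,0.2,0,0,0,0,0,0,0.2,0,0,0,0,0,0,0.2]

```text
clock: 22.1
eef_pos: [528.7, -127.9, 58.6]
eef_rot: [-0.121, 1.564, -0.944]
wrist_force: [-0.8, -1.0, -0.0]
finger_gap: 37.7
```

Run:
```python
from h import *
np.set_printoptions(precision=3,suppress=True)
st();shot('wrist','wrist17'); plan([528.2,-127.7,58.7],-0.81,1,.2)
edges('wrist13');edges('wrist17')
im,d,P=load('wrist17'); cv2.imwrite('pics/c17.png',cv2.resize(im[0:220,0:270],None,fx=2.9,fy=2.7,interpolation=cv2.INTER_CUBIC))
```

```text
t 22.1 pos [ 528.7 -127.9   58.6] yaw -0.8232 tilt [ 0.004 -0.005 -1.   ] q [-0.303  0.451  1.683 -0.005  1.002  0.523] F [-0.78 -1.   -0.05] M [-0.058  0.123 -0.058] gap 37.7
err [-0.5  0.3  0.1] rv [-0.013  0.007  0.001]
-0.0131, 0.0066, 0.0008, -0.0001, -0.0002, -0.0005, 0.2,
wrist13 padF 32.9 padB 29.4 blueF 22.1 F-blue 10.8 B-blue 7.3
wrist17 padF 38.5 padB 35.0 blueF 28.2 F-blue 10.3 B-blue 6.8
```

View pics/wrist17.png

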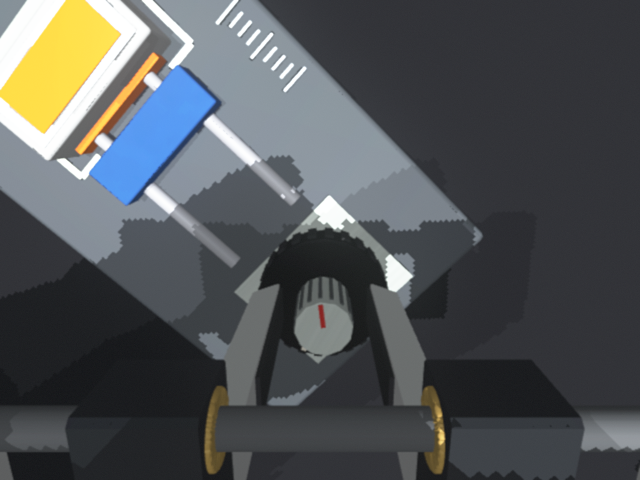

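Run:
```python
from h import *
for n in ['wrist13','wrist17']:
    r,xs,ys=rectify(n,z=56,xr=(-15,15),yr=(25,60),s=10); g=cv2.cvtColor(r,cv2.COLOR_BGR2GRAY).astype(float)
    out=[]
    for k in range(0,300,50):
        p=g[:,k:k+50].mean(1); p=cv2.GaussianBlur(p[:,None],(1,7),0)[:,0]; sel=(ys>32)&(ys<46); gr=-np.gradient(p); gr[~sel]=0; out.append(round(float(ys[np.argmax(gr)]),2))
    print(n,out)
```

```text
wrist13 [36.8, 36.7, 36.7, 36.7, 36.6, 36.6]
wrist17 [38.0, 38.0, 38.0, 38.0, 38.0, 38.0]
```

Like-for-like, the jaw advanced 6.1 mm, the pad has yielded about 0.5 mm, and the holder slid 1.3 mm toward the fence (holder at (80,75), pad at (120,100)). I'll regrip and turn about 0.25 rad more.

>>> play_rows:
  motion: [0,0.005,0,0,-0.0002,-0.0005,0.9,0,0,0,0,0,0,0.9,0,0,0,0,0,0,0.9,0,0,0,0,0,0,0.9,0,0,0,0,0,0,0.9,0,0,0,0,0,0,0.9]

```text
clock: 22.75
eef_pos: [528.2, -127.7, 58.6]
eef_rot: [-0.613, 1.569, -1.439]
wrist_force: [-0.4, -0.2, 0.3]
finger_gap: 23.7
```

Run:
```python
from h import *
np.set_printoptions(precision=3,suppress=True)
st();st();shot('wrist','wrist18'); edges('wrist18');st()
```

```text
t 22.75 pos [ 528.2 -127.7   58.6] yaw -0.8254 tilt [ 0.    -0.001 -1.   ] q [-0.304  0.452  1.681 -0.001  1.007  0.522] F [-0.35 -0.23  0.31] M [-0.032  0.123  0.008] gap 23.7
t 22.75 pos [ 528.2 -127.7   58.6] yaw -0.8254 tilt [ 0.    -0.001 -1.   ] q [-0.304  0.452  1.681 -0.001  1.007  0.522] F [-0.35 -0.23  0.31] M [-0.032  0.123  0.008] gap 23.7
wrist18 padF 38.5 padB 35.0 blueF 28.2 F-blue 10.3 B-blue 6.8
t 22.8 pos [ 528.2 -127.7   58.6] yaw -0.8253 tilt [ 0.    -0.001 -1.   ] q [-0.304  0.452  1.681 -0.001  1.007  0.522] F [-0.9  -0.12 -0.43] M [-0.049  0.128  0.02 ] gap 23.3
```

>>> play_rows:
  motion: [0.06,0,0,0,0,0,0.9,0.06,0,0,0,0,0,0.9,0.06,0,0,0,0,0,0.9,0.06,0,0,0,0,0,0.9,0,0,0,0,0,0,0.9,0,0,0,0,0,0,0.9]

```text
clock: 23.4
eef_pos: [528.3, -127.9, 58.6]
eef_rot: [-0.272, 1.569, -1.344]
wrist_force: [0.6, -0.0, 0.6]
finger_gap: 23.3
```

Run:
```python
from h import *
np.set_printoptions(precision=3,suppress=True)
st();shot('wrist','wrist19'); edges('wrist19');st()
im,d,P=load('wrist19'); cv2.imwrite('pics/c19.png',cv2.resize(im[0:300,0:330],None,fx=2.4,fy=2,interpolation=cv2.INTER_CUBIC))
```

```text
t 23.4 pos [ 528.3 -127.9   58.6] yaw -1.0717 tilt [ 0.    -0.002 -1.   ] q [-0.304  0.453  1.681 -0.002  1.007  0.769] F [ 0.59 -0.02  0.64] M [-0.022  0.156  0.097] gap 23.3
wrist19 padF 38.4 padB 30.9 blueF 30.4 F-blue 8.0 B-blue 0.5
t 23.45 pos [ 528.3 -127.9   58.6] yaw -1.0717 tilt [ 0.001 -0.002 -1.   ] q [-0.304  0.453  1.681 -0.002  1.007  0.769] F [ 0.88 -0.04  1.2 ] M [-0.01   0.188  0.066] gap 23.4
```

View pics/c19.png

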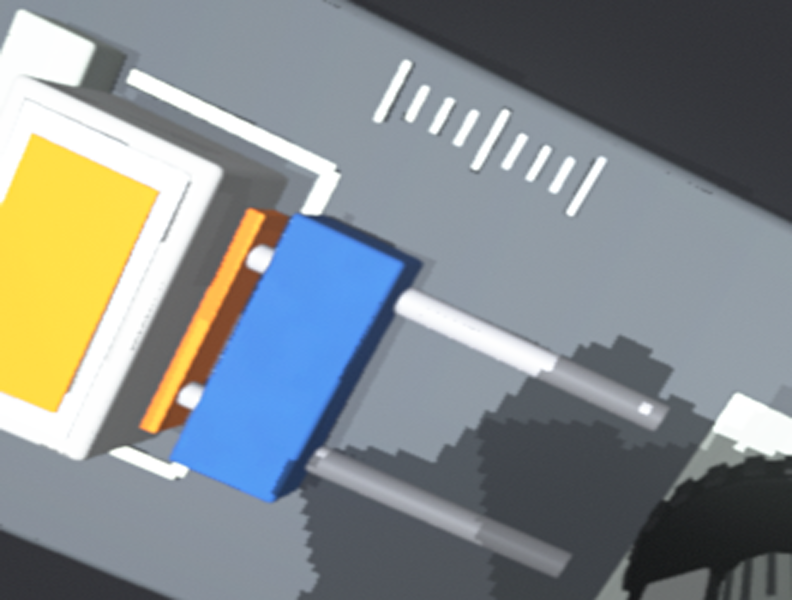

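Compression now measures about 2.8–2.9 mm, against a target of 3.3. One more small turn, then release and a like-for-like check.

>>> play_rows:
  motion: [0.04,0,0,0,0,0,0.9,0,0,0,0,0,0,0.9,0,0,0,0,0,0,0.9]

```text
clock: 23.75
eef_pos: [528.3, -127.9, 58.6]
eef_rot: [-0.177, 1.569, -1.285]
wrist_force: [-0.7, 0.2, 0.4]
finger_gap: 23.0
```

Run:
```python
from h import *
np.set_printoptions(precision=3,suppress=True)
st();shot('wrist','wrist20'); edges('wrist20');st()
```

```text
t 23.75 pos [ 528.3 -127.9   58.6] yaw -1.1081 tilt [ 0.001 -0.002 -1.   ] q [-0.304  0.452  1.681 -0.002  1.007  0.805] F [-0.71  0.16  0.41] M [-0.029  0.104  0.074] gap 23.0
wrist20 padF 38.4 padB 31.2 blueF 30.7 F-blue 7.7 B-blue 0.5
t 23.8 pos [ 528.3 -127.9   58.6] yaw -1.1082 tilt [ 0.001 -0.002 -1.   ] q [-0.304  0.453  1.681 -0.002  1.007  0.806] F [ 0.26 -0.88 -0.27] M [-0.024  0.089  0.098] gap 23.2
```

>>> play_rows:
  motion: [0,0,0,0,0,0,0.2,0,0,0,0,0,0,0.2,0,0,0,0,0,0,0.2,-0.09,0,0,0,0,0,0.2,-0.09,0,0,0,0,0,0.2,-0.09,0,0,0,0,0,0.2,0,0,0,0,0,0,0.2,0,0,0,0,0,0,0.2,0,0,0,0,0,0,0.2]

```text
clock: 24.7
eef_pos: [528.3, -127.9, 58.6]
eef_rot: [-0.429, 1.569, -1.26]
wrist_force: [0.1, -0.3, 0.3]
finger_gap: 37.6
```

Run:
```python
from h import *
np.set_printoptions(precision=3,suppress=True)
st();shot('wrist','wrist21'); 
for n in ['wrist13','wrist17','wrist21']: edges(n)
t=[]
for n in ['wrist13','wrist17','wrist21']:
    r,xs,ys=rectify(n,xr=(-12,12),yr=(10,45),s=6); t.append(cv2.resize(r,None,fx=1.3,fy=2.5))
cv2.imwrite('pics/r21.png',np.hstack(t))
for n in ['wrist13','wrist17','wrist21']:
    r,xs,ys=rectify(n,z=56,xr=(-15,15),yr=(25,60),s=10); g=cv2.cvtColor(r,cv2.COLOR_BGR2GRAY).astype(float)
    out=[]
    for k in range(0,300,50):
        p=g[:,k:k+50].mean(1); p=cv2.GaussianBlur(p[:,None],(1,7),0)[:,0]; sel=(ys>32)&(ys<46); gr=-np.gradient(p); gr[~sel]=0; out.append(round(float(ys[np.argmax(gr)]),2))
    print(n,out)
```

```text
t 24.7 pos [ 528.3 -127.9   58.6] yaw -0.831 tilt [ 0.001 -0.002 -1.   ] q [-0.304  0.452  1.681 -0.002  1.007  0.528] F [ 0.09 -0.31  0.26] M [-0.033  0.11   0.004] gap 37.6
wrist13 padF 32.9 padB 29.4 blueF 22.1 F-blue 10.8 B-blue 7.3
wrist17 padF 38.5 padB 35.0 blueF 28.2 F-blue 10.3 B-blue 6.8
wrist21 padF 38.5 padB 31.1 blueF 30.6 F-blue 7.9 B-blue 0.5
wrist13 [36.8, 36.7, 36.7, 36.7, 36.6, 36.6]
wrist17 [38.0, 38.0, 38.0, 38.0, 38.0, 38.0]
wrist21 [38.0, 38.0, 38.0, 38.0, 38.0, 38.0]
```

View pics/r21.png

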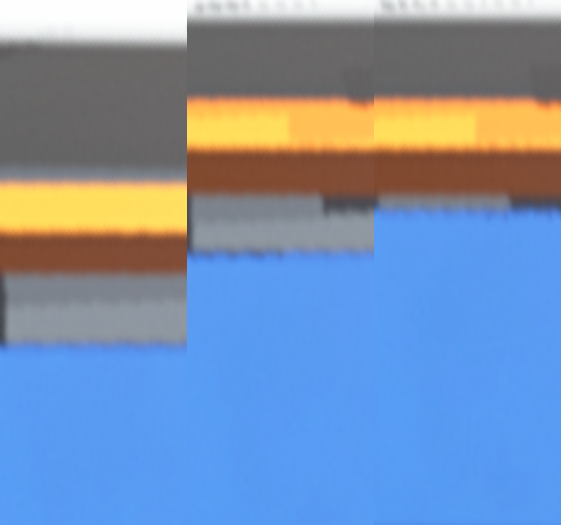

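View pics/wrist21.png

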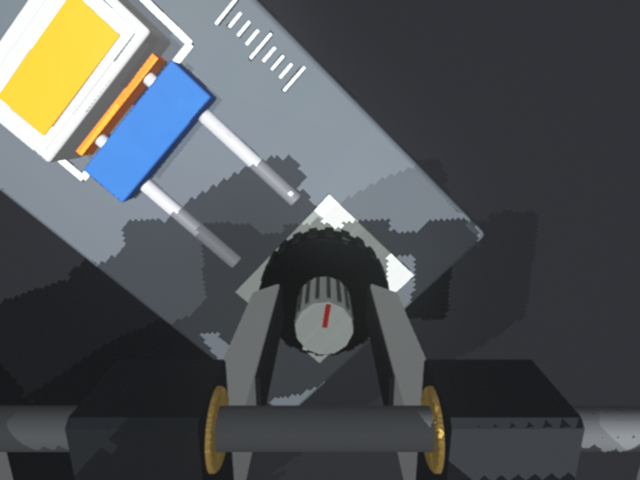

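Like-for-like, the holder stayed put (38.0) while the carriage advanced 2.9 mm after an initial 0.5 mm yield. That gives about 3.3–3.4 mm, or about 6 N. Now I'll lift off and check the ring and the whole scene.

>>> play_rows:
  motion: [0,0,0,-0.02,0,0,0.2,0,0,0,-0.03,0,0,0.2,-0.1,0,0,-0.02,0,0,0.2,-0.12,0,0,0,0,0,0,-0.12,0,0,0,0,0,0,-0.12,0,0,0,0,0,-0.5,-0.12,0,0,0,0,0,-1,-0.12,0,0,0,0,0,-1,-0.1,0,0,0,0,0,-1,0,0,0,0,0,0,-1,0,0,0,0,0,0,-1,0,0,0,0,0,0,-1]

```text
clock: 25.95
eef_pos: [528.1, -127.7, 131.8]
eef_rot: [-1.211, 1.569, -1.23]
wrist_force: [1.1, -0.0, -0.3]
finger_gap: 93.6
```

Run:
```python
from h import *
np.set_printoptions(precision=2,suppress=True)
st();im,d,P=shot('wrist','wrist22')
for r in place_of('wrist','ring_mark')[:1]: print('mark',round(r['conf'],2),w(P,r['at']))
im,d,P8=load('wrist8'); 
for n in ['wrist8','wrist22']:
    im,d,P=load(n); r,xs,ys=rectify(n,z=51,xr=(-35,35),yr=(-125,-50),s=6); cv2.imwrite('pics/k_%s.png'%n,r)
a=cv2.imread('pics/k_wrist8.png'); b=cv2.imread('pics/k_wrist22.png'); cv2.imwrite('pics/k.png',cv2.resize(np.hstack([a,b]),None,fx=.9,fy=.9))
st()
```

```text
t 25.95 pos [ 528.1 -127.7  131.8] yaw -0.019 tilt [ 0. -0. -1.] q [-0.3   0.36  1.63 -0.    1.16 -0.28] F [ 1.09 -0.01 -0.26] M [-0.01  0.08 -0.01] gap 93.6
mark 0.56 [ 502.13 -140.53   50.55]
t 26.05 pos [ 528.1 -127.7  131.7] yaw -0.018 tilt [ 0. -0. -1.] q [-0.3   0.36  1.63 -0.    1.16 -0.28] F [ 0.19  1.22 -0.35] M [-0.07  0.08  0.02] gap 93.8
```

View pics/wrist22.png

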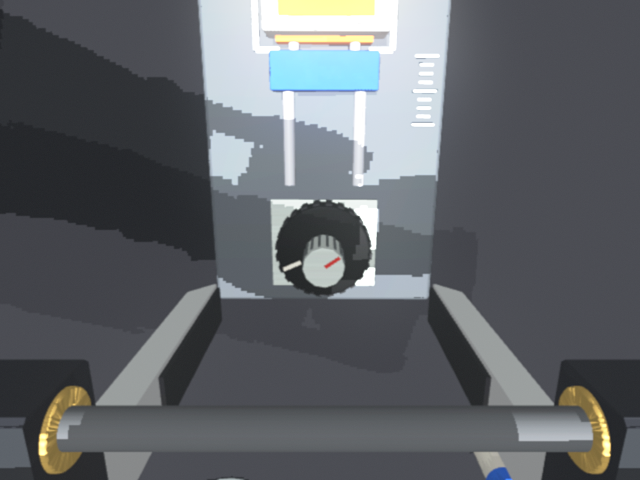

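View pics/k.png

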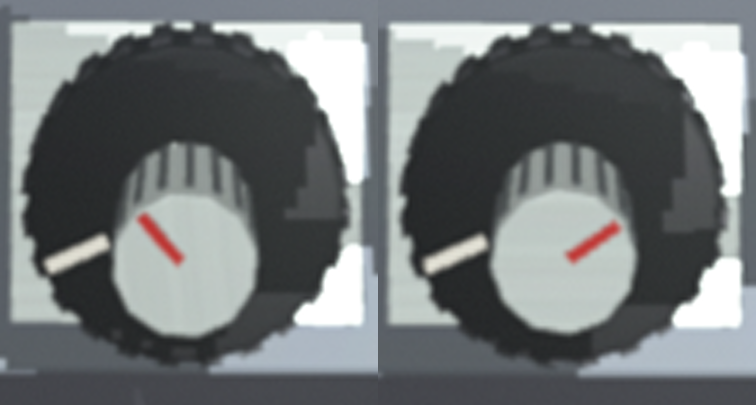

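The ring mark is unchanged: it sits at the same place in both rectified views, before and after. The knob index turned about 1.7 rad clockwise. One last look from above at the holder against the fence, and at the surroundings.

>>> play_rows:
  motion: [0,0,0,-0.02,0.02,0,-1,0,0,0,-0.02,0.025,0,-1,0,0,0,-0.01,0.025,0,-1,0,0,0,0,0.02,0,-1,0,0,0,0,0,0,-1,0,0,0,0,0,0,-1,0,0,0,0,0,0,-1]

```text
clock: 26.75
eef_pos: [529.6, -35.7, 183.2]
eef_rot: [-1.542, 1.569, -1.569]
wrist_force: [-1.0, -0.1, 0.5]
finger_gap: 94.1
```

Run:
```python
from h import *
np.set_printoptions(precision=2,suppress=True)
st();im,d,P=shot('wrist','wrist23')
for n in ['amber_holder','fence']:
  for r in masks_of('wrist',n)[:1]:
    Q=cloud(P,d,r['region']);zt=np.percentile(Q[:,2],90); T=Q[abs(Q[:,2]-zt)<4]
    print(n,round(r['conf'],2),zt,rect(T),stg([list(rect(T)[0])+[0]]))
shot('scene','scene23')
cv2.imwrite('pics/c23.png',cv2.resize(im[100:400,220:440],None,fx=2.6,fy=2,interpolation=cv2.INTER_CUBIC))
for n in ['wrist7','wrist23']:
    r,xs,ys=rectify(n,xr=(-12,12),yr=(10,45),s=6); cv2.imwrite('pics/r_%s.png'%n,cv2.resize(r,None,fx=1,fy=2.5))
cv2.imwrite('pics/r23.png',np.hstack([cv2.imread('pics/r_wrist7.png'),cv2.imread('pics/r_wrist23.png')]))
```

```text
t 26.75 pos [529.6 -35.7 183.2] yaw -0.027 tilt [ 0. -0. -1.] q [-0.14  0.28  1.6  -0.    1.26 -0.11] F [-0.99 -0.12  0.53] M [-0.06  0.04  0.01] gap 94.1
amber_holder 0.68 56.83931026695721 (array([532. ,  17.2]), array([69.9, 35.6]), -1.54) [[ 0.87 56.91]]
fence 0.72 40.00226403141708 (array([531.6,  42.1]), array([90., 14.]), -1.46) [[-0.04 81.8 ]]
```

View pics/c23.png

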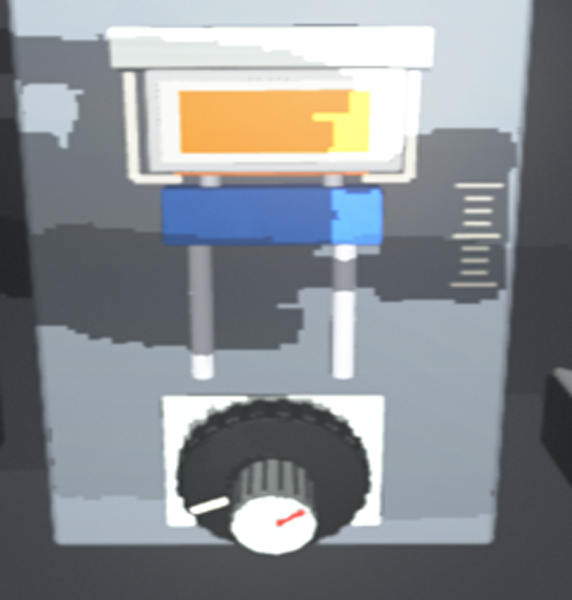

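View pics/scene23.png

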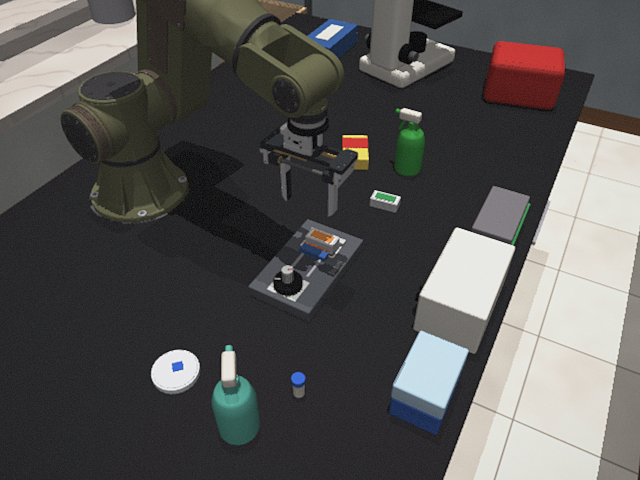

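View pics/r23.png

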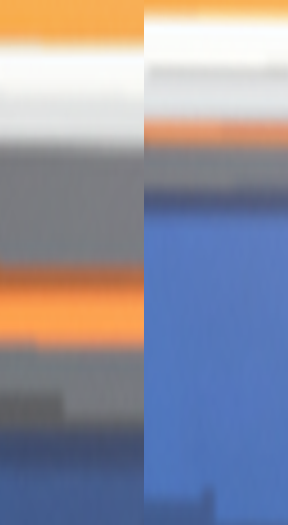

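Run:
```python
from cell import *
print(sign_off()); print(read_state()['clock'])
```

```text
the job is handed in; nothing more can be done
None
the job is handed in; nothing more can be done
```

The amber holder is clamped against the fence at about 6 N. I set it flat between the corner marks and let go. I then turned only the inner knob about 1.7 rad clockwise in two grips, released it, lifted the arm clear and handed in at about 27 s.

Last checks:
- **Holder:** its centre is at stage y 56.9 mm (57 is exact contact) and parallel to the fence. It did not move during the last 0.28 rad of squeeze.
- **Pad:** it is pressed about 3.3–3.4 mm into its spring, which is about 6 N. This comes from two pictures taken at nearly the same angle plus the knob angle (0.5 mm, then 2.8–2.9 mm more). The index mark on the knob agrees with the turn.
- **Ring and surroundings:** the ring mark is unchanged between the rectified before and after pictures. The green holder and the other items look unmoved in the scene picture.

Checks that were weak or disagreed:
- **My edge finder:** it first gave 2.9 mm because it took the wrong edge. I corrected that from the picture.
- **Last view from above:** it was too blurred to confirm the pad compression better than about 2–4 mm.
- **Wrist moment:** it read about 0.07–0.10 N m, which fits a light clamp but is too noisy to confirm the force.

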